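# Clamp the whetstone in the quick-release stone vise

### The job

The chef wants to sharpen knives: clamp the whetstone that lies loose in the stone vise. Squeeze the red quick-release lever, slide the jaw up until the stone sits home against the fixed jaw, let the lever go so that its half-nut drops into the rack, then screw the jaw tight with the star handle: firmly, but without crushing the stone. Leave everything else on the table where it is.

Things in the scene. Friction and masses are not known exactly. Their poses are not given: they have to be found in the camera images.
- vise: Grey and aluminium stone vise bolted to the table, 130 mm wide, 360 mm long. Origin: on the table, below the middle of the bed. Its y axis is the slide axis: fixed jaw at -y; travelling jaw, red lever and star handle at +y. Its -x side faces the robot (yaw within 20 degrees). The stone lies on the bed, 58 mm above the table; a steel rack of 6 mm pitch shows in the bed's slot.
- fixed_jaw: The fixed end jaw, 74 mm wide, rising 22 mm above the bed. The pose given is that of the vise's own origin; its rubber face lies at y = -130 mm in the vise's frame.
- stone: Two-layer whetstone (brown below, cream above), 60 x 160 x 28 mm, 0.45 to 0.85 kg, lying loose and long-ways on the bed, 3 to 15 mm short of the fixed jaw. Origin: centre of its underside; y along its length, the end facing the travelling jaw at +80 mm.
- jaw: The travelling jaw, 74 mm wide, rising 23 mm above the bed, with a hard rubber pad towards the stone (about 160 N per mm). The screw drives it out of the carriage (up to 22 mm). Use only its orientation (as the vise's); for its place see pad_face.
- pad_face (a point): Centre of the front (stone-side) face of the travelling jaw's pad, 70 mm above the table.
- squeeze_grip (a point): On the carriage, half-way between the grey finger post (stone side) and the upright red lever (handle side), 114 mm above the table, 25 mm above the carriage. At rest the two measure 46 mm over their outer faces along the vise's y; 32 mm wide, rising to 133 mm above the table. Squeezed together at this height (6 N at first, 10 N fully in) they measure 36 mm and the carriage runs free.
- star_hub (a point): Centre of the black hub (34 mm across) of the star handle, on the screw's axis, 72 mm above the table, 147 mm behind the pad's face along the vise's y; moves with the jaw. Four round spokes at right angles, 10 mm thick, ending 56 mm from the axis, in the plane across the vise's y. Closed fingers can push them down from above; over 40 mm of bare screw lies between spokes and carriage.
- carriage (a joint): Travel of the carriage (with lever, jaw and handle) towards the fixed jaw, m, 0 to 0.096. With the lever fully in it slides against about 3 N of friction; with the lever out the half-nut holds it in the rack, both ways, with 1.5 mm of play.
- lever (a joint): Quick-release lever, rad: 0 out (half-nut fully down in the rack), 0.30 squeezed against its stop. The half-nut clears the rack above 0.2. After release, a reading above 0.1 means that it still rides on a tooth's crest: a shift of the carriage by up to 3 mm, or the first turns of the screw, drop it in.
- screw (a joint): Star handle, rad, grows as it tightens: the spoke on the robot's side goes down. At 0 and every quarter turn two spokes are level. One turn moves the jaw 10 mm towards the stone. Stays where left. Turns freely at 0.24 N m (6 N square on a spoke 40 mm out), plus 0.16 N m per 100 N of clamping. Well tightened: 0.33 to 0.50 N m (8 to 12 N at 40 mm). At 0.55 N m (200 N) the stone is crushed.
- chef_knife: Chef's knife, black handle, 350 mm long, lying beyond the vise. A bystander: leave it alone. Origin: centre of its underside.
- flattening_block: Dark grey flattening block, 55 x 130 x 32 mm, on the robot's side of the vise. A bystander: leave it alone. Origin: centre of its underside.
- ring_mould: Steel ring mould, 76 mm across, 45 mm tall, beyond the vise. A bystander: leave it alone. Origin: centre of its underside.
- squeeze_bottle: Clear squeeze bottle, yellow cap, 160 mm tall. A bystander: leave it alone. Origin: centre of its underside.
- deli_tub: White open tub, 100 mm across, 75 mm tall. A bystander: leave it alone. Origin: centre of its underside.
- plating_spoon: Steel spoon lying on the table. A bystander: leave it alone. Origin: centre of its underside.
- plate: White plate, 240 mm across. A bystander: leave it alone. Origin: centre of its underside.
There are look-alikes about, which are no part of the job. What is shaped like the stone but green or purple is not meant.

How it is judged (in metres and radians):
On the way, in this order (a step that is already met when the one before it is completed fails the run):
1. with the lever squeezed in, the jaw is slid up to the stone (pad within 6 mm of its end) (value of joint lever above 0.2 rad and y of pad_face in the frame of stone below 0.086 m), for 0.1 s.
2. the lever is let go and the half-nut has dropped into the rack, the pad still within 10 mm of the stone (value of joint lever below 0.1 rad and y of pad_face in the frame of stone below 0.09 m), for 0.1 s.
3. the screw is turned until the stone is clamped with more than 40 N (contact force between stone and jaw above 40 N and contact force between stone and fixed_jaw above 25 N), for 0.2 s.
At the end, for the whole second after the job is handed in: The stone lies flat on the bed (within 4 mm) and straight (within 0.04 rad), home against the fixed jaw (within 3 mm), at rest, clamped between the jaws with 40 to 200 N, the lever out (below 0.1 rad, half-nut in the rack), the handle let go (all of step 3 and value of joint lever below 0.1 rad and z of stone in the frame of vise below 0.062 m and y of stone in the frame of vise below -0.047 m and angle between the y axis of stone and the y axis of vise, either way round below 0.04 rad and linear speed of stone below 0.01 m/s); the robot touches nothing.
It fails at once if the stone is squeezed by the jaw with more than 200 N (contact force between stone and jaw above 200 N).
It fails at once if the fingers touch the stone with more than 5 N (contact force between the fingers and stone above 5 N).
It fails at once if a bystander (knife, block, ring, bottle, tub, spoon or plate) is moved by more than 15 mm (distance of any of chef_knife, flattening_block, ring_mould, squeeze_bottle, deli_tub, plating_spoon, plate from where it was at the start of the episode above 0.015 m).
It also fails if it takes over 72 s, if anything falls off the work surface, if the arm or the gripper's body presses on something with over 40 N, if the wrist force passes 120 N, or if a joint passes its speed limit or range.

### The arm

A 6-joint arm with a two-finger parallel gripper is mounted at the origin on the work surface. World frame = base frame: x ahead of the robot, y to its left, z up, the work surface at z = 0. Lengths are in mm, angles in rad, forces in N, time in s.
With the tool pointing down it reaches from about 275 to 725 mm from the base axis. Payload 5.6 kg.
Tool frame: the origin (TCP) lies midway between the tips of the shut fingers; the grasp point (between the pads) lies robot.tcp_to_grasp behind it (robot.tcp_to_grasp is the distance from the TCP to the grasp point, in mm); z points along the fingers, y is the direction in which the jaws open and shut (so a half turn about z gives the same grasp; the last joint's range is limited). The gripper opens to 85 mm and grips with 20 to 120 N. Pads are 22 mm wide; open, the fingers measure 114 mm over their backs; the gripper's body (76 mm by 85 mm) begins 54 mm behind the grasp point. The pads swing forward as they close: fully open they stand 13 mm farther back than shut.
Start: joints at [-1.049, 0.255, 0.108, 0, -1.424, -0.285], TCP at [129.047, -534.64, 198.283] pointing down, gripper open.
Joint ranges: [-2.95, 2.95], [-1.21, 1.97], [-1.09, 1.5], [-2.87, 1.71], [-2.94, -0.07], [-3.05, 3.05]. Speed limits (rad/s): [2.57, 2.57, 3.14, 3.14, 3.14, 3.14].

### API

Orientations are given as a 3x3 rotation matrix whose columns are the frame's x, y, z axes.
In Python, from rig import robot gives the robot as it stands.
- The arm moves only by the tool play_rows, never from a script. Its arguments are lists of equal length, an entry for each row: "claw": the closure, from 0 (fully open) to 1 (shut); "xyz": the shift along the world's x, y, z in mm, a list of three; "roll": the turn about the world's z in degrees. In form: {"claw": [claw, ...], "xyz": [[x, y, z], ...], "roll": [roll, ...]}. A call has 1 to 5 rows; each row shifts and turns the commanded pose from where the row before left it; what a row does not reach is not made up. A row lasts 1/12 s, in which the tool goes at most 41.7 mm and 7.16 degrees, less where a joint would pass 70% of its speed; a pose out of reach is approached as far as the arm can. A call is refused whole if a number of a shift passes 41.7 or a number of a turn 7.16, either way. A call with a gripper value outside its range is refused whole. The fingers move at their own pace and stop on an object; "squeeze" is the grip in N (left out, the last holds). Time passes only in rows, so rows that do not move let the fingers close. It gives the time, the measured TCP pose, the force and the opening at its end, in the units of the state.
- robot.observe(): the state, without advancing time (a new reading comes with each control period).
- robot.camera(name): name is "scene" or "top"; returns a dict with "pixels" (480x640x3 uint8, red, green, blue), "depth" (480x640 float32, mm along the optical axis (not along the pixel's ray), 0 where there is no reading), "K" (3x3 intrinsics, pixels), "eye" and "rotation" of the camera in the world. Camera axes: x right, y down, z forward; pixel columns grow to the right and rows downward; lengths in mm; the calibration is good to about 2 mm. A picture is of the moment at which its call begins.
- robot.job_done(): hands the job in, once; it reports no verdict.
The state is a dict: "t": time; "joints": joint angles; "dq": joint speeds; "joint_torque": joint torques, N m; "eef_pos": TCP position; "tool_rot": TCP orientation; "ft_force": force on the tool from outside, world axes, zero at the start; "ft_torque": the same for the moment, N m; "grip_width": finger opening in mm.
Only numpy, scipy, OpenCV 4.12 (cv2) and the standard library are available. Lean on these libraries where they do the work, as an engineer would, in place of code of your own. Each camera call takes 0.05 s, during which the arm holds its last target. There are 200 camera calls.

## Working session

There is one attempt and no reset: what is moved stays moved. The work goes in short steps, Python scripts to look and compute and a tool call to move; the robot and the scene stay as the last step left them, time stands still between calls to the robot, and variables do not carry over. Pictures are saved under pics/ and viewed, about 8 in all and at most 12, crops included, and the job is handed in when it is done.

Besides the shell and the picture viewer there is one more tool, called after "Emit:" by a JSON object that holds its "op" and its "data". play_rows: Moves the arm, as the interface text tells. Its arguments: {"type":"object","properties":{"claw":{"type":"array","items":{"type":"number"}},"xyz":{"type":"array","items":{"type":"array","items":{"type":"number"}}},"roll":{"type":"array","items":{"type":"number"}},"squeeze":{"type":"number"}},"required":["claw","xyz","roll"]}

```bash
mkdir -p pics; ls
cat > h.py <<'E'
from rig import robot
import numpy as np, cv2
def snap(n,f=None):
    c=robot.camera(n); 
    if f: cv2.imwrite('pics/'+f,c['pixels'][:,:,::-1])
    return c
def pts(c):
    K=np.array(c['K']);d=c['depth'];v,u=np.mgrid[:480,:640]
    P=np.stack([(u-K[0,2])/K[0,0]*d,(v-K[1,2])/K[1,1]*d,d],-1)
    W=P@np.array(c['rotation']).T+np.array(c['eye']); W[d==0]=np.nan
    return W
E
python3 - <<'E'
from h import *
for n in('top','scene'):
    c=snap(n,n+'1.png'); print(n,c['K'],c['eye'],c['rotation']); np.savez(n+'1.npz',**{k:np.array(v) for k,v in c.items()})
s=robot.observe();print(s); print(robot.tcp_to_grasp)
E
```

```text
pics
top [[560.37695669   0.         311.35985374]
 [  0.         560.37695669 255.23193187]
 [  0.           0.           1.        ]] [ 170.66868102  -48.41376496 1712.16862295] [[ 1.13747062e-02 -9.78128037e-01  2.07692462e-01]
 [-9.99932503e-01 -1.16184357e-02  4.63222515e-05]
 [ 2.36775241e-03 -2.07678970e-01 -9.78194172e-01]]
scene [[458.47403083   0.         324.87678732]
 [  0.         458.47403083 242.31470063]
 [  0.           0.           1.        ]] [1090.72938649  491.71303538 1103.39357694] [[-0.67612417  0.57397059 -0.46196738]
 [ 0.73678404  0.52868464 -0.42147578]
 [ 0.00232036 -0.62534015 -0.78034884]]
{'t': 0.1, 'joints': array([-1.04940569e+00,  2.55690583e-01,  1.07173065e-01, -4.08789908e-04,
       -1.42390050e+00, -2.84624015e-01]), 'dq': array([ 1.59564177e-05, -2.26758397e-03,  3.68370144e-03,  2.52932563e-03,
        3.27266494e-04,  6.49684213e-04]), 'joint_torque': array([-4.00692821e-03, -3.87605703e+01,  2.38473201e+01,  5.37795648e+00,
       -3.79658697e-03, -7.71838359e-06]), 'eef_pos': array([ 128.95976656, -534.17382052,  197.50235214]), 'tool_rot': array([[-9.72115573e-01, -2.34501818e-01, -4.57081745e-04],
       [-2.34502254e-01,  9.72114247e-01,  1.60762325e-03],
       [ 6.73451020e-05,  1.66998229e-03, -9.99998603e-01]]), 'ft_force': array([-0.23035709,  0.14534581,  0.72575611]), 'ft_torque': array([ 0.01511055,  0.098162  , -0.0344062 ]), 'grip_width': 85.20156587343317}
18.700000000000003
```

View pics/top1.png

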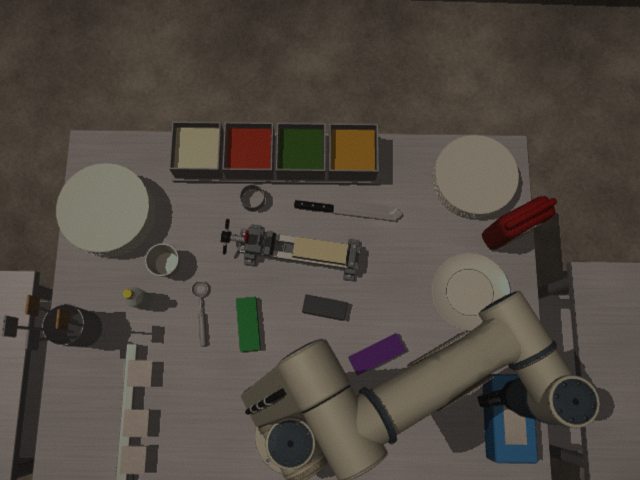

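View pics/scene1.png

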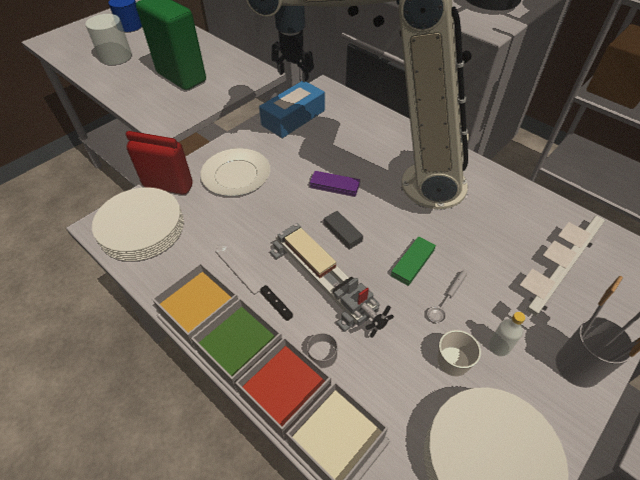

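The top view shows the cream stone at (320,250), fixed jaw (353,260), travelling jaw about (268,240), red lever (247,236) and star handle (227,237). Green (248,324) and purple (377,352) blocks are the look-alikes. Next I'll measure from depth and view one enlarged crop.

Run:
```python
from h import *
c=dict(np.load('top1.npz'));W=pts(c);s=dict(np.load('scene1.npz'));S=pts(s)
im=np.hstack([cv2.resize(c['pixels'][200:290,205:375],None,fx=3.5,fy=3.5,interpolation=cv2.INTER_CUBIC)])
im2=cv2.resize(s['pixels'][210:345,260:410],None,fx=4,fy=4,interpolation=cv2.INTER_CUBIC)
cv2.imwrite('pics/crop.png',im2[:,:,::-1]) 
for nm,C,X in(('top',c,W),('scene',s,S)):
    hsv=cv2.cvtColor(C['pixels'],cv2.COLOR_RGB2HSV).astype(int)
    z=X[...,2]; reg=(X[...,0]>400)&(X[...,0]<700)&(X[...,1]>-250)&(X[...,1]<280)
    cream=reg&(z>78)&(z<95)&(hsv[...,1]>40)&(hsv[...,2]>120)&(hsv[...,0]<35)
    m=cv2.morphologyEx(cream.astype(np.uint8),cv2.MORPH_OPEN,np.ones((3,3)));P=X[m>0]
    r=cv2.minAreaRect(P[:,:2].astype(np.float32));print(nm,'stone',len(P),r,np.median(P[:,2]),P[:,:2].mean(0))
    print(cv2.boxPoints(r))
    red=reg&(hsv[...,1]>130)&((hsv[...,0]<8)|(hsv[...,0]>172))&(z>80)&(z<145);P=X[red];print('red',len(P),P.mean(0),P.min(0),P.max(0))
    # star: dark, z 10..135, away
    dark=reg&(hsv[...,2]<50)&(z>30)&(X[...,1]>100)&(X[...,0]<640);P=X[dark];print('dark',len(P),P.mean(0),P.min(0),P.max(0),np.median(P,axis=0))
```

```text
top stone 871 ((534.8587646484375, -72.40869140625), (156.4038543701172, 57.44419479370117), 81.77827453613281) 84.65822143280525 [535.21296236 -72.22581659]
[[ 495.2487     -145.69948   ]
 [ 552.1024     -153.91425   ]
 [ 574.4689        0.88209534]
 [ 517.6151        9.096863  ]]
red 36 [561.30033133 142.50753518 126.34575758] [547.65907037 138.98762794 104.36926032] [577.53521539 147.57384263 137.75060877]
dark 423 [557.06695601 157.61305826  82.89139599] [512.05953345 100.00660141  30.42018273] [622.38416248 222.73083798 136.58488318] [557.70608368 140.67724991  84.90250807]
scene stone 950 ((536.0284423828125, -72.93822479248047), (161.4481658935547, 60.97810363769531), 82.68419647216797) 86.65058791538985 [537.55854017 -69.08725312]
[[ 495.50833  -149.12274 ]
 [ 555.99005  -156.88759 ]
 [ 576.5486      3.246292]
 [ 516.06683    11.011139]]
red 96 [569.24343664 145.5137388  117.92503349] [553.61243469 140.19495794  92.13194092] [583.66456279 148.6538727  136.97054726]
dark 217 [581.72859282 210.40337128  83.31153999] [530.21484634 105.00863213  34.48081452] [625.23879716 224.60517878 124.29603796] [581.58509477 212.67623346  87.00939447]
```

View pics/crop.png

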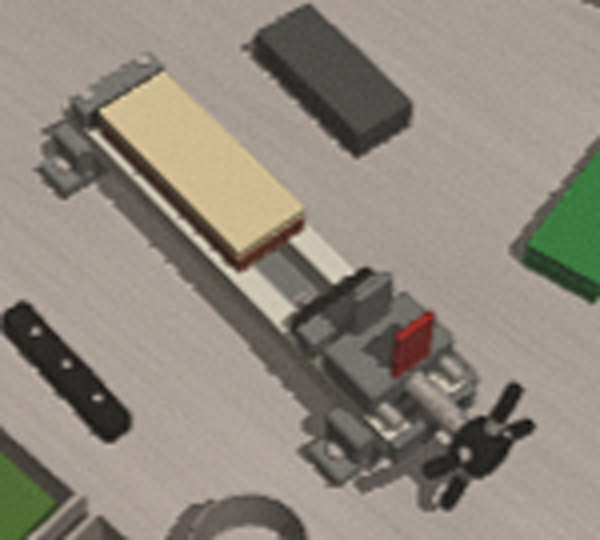

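Run:
```python
from h import *
a=np.deg2rad(-8); R=np.array([[np.cos(a),-np.sin(a)],[np.sin(a),np.cos(a)]]); O=np.array([535.4,-72.7])
for nm in('top','scene'):
    C=dict(np.load(nm+'1.npz'));X=pts(C);hsv=cv2.cvtColor(C['pixels'],cv2.COLOR_RGB2HSV).astype(int)
    V=X.copy();V[...,:2]=(X[...,:2]-O)@R   # vise-ish frame about stone centre
    x,y,z=V[...,0],V[...,1],V[...,2]
    reg=(abs(x)<90)&(y>80)&(y<320)
    red=reg&(hsv[...,1]>130)&((hsv[...,0]<8)|(hsv[...,0]>172))&(z>90)&(z<140)
    f=lambda m,n:print(nm,n,m.sum(),np.nanpercentile(V[m],[2,50,98],axis=0).round(1).tolist()) if m.sum() else print(nm,n,0)
    f(red,'red'); f(reg&(z>115)&(z<140)&~red&(y<225)&(y>150),'post')
    f(reg&(z>84)&(z<94)&(y<235),'carriage top'); f(reg&(z>72)&(z<84)&(y<180),'jawtop')
    f(reg&(y>262),'star'); f(reg&(y>262)&(z>115),'starupper');f(reg&(y>262)&(x<-30)&(z>30),'star robot side');f(reg&(y>262)&(x>30)&(z>30),'star far')
    f((abs(x)<60)&(y<-75)&(y>-125)&(z>74)&(z<83),'fixedjaw')
    print(np.c_[V[red]].round(0)[::6].tolist())
    m=reg&(y>262)&(z>20); print(np.c_[V[m]][:,[0,2,1]].round(0)[::9].tolist())
```

```text
top red 36 [[-17.8, 213.8, 106.0], [-4.6, 216.2, 129.6], [10.7, 221.3, 136.9]]
top post 39 [[-17.6, 174.8, 115.5], [-2.9, 178.3, 127.1], [14.7, 219.9, 137.6]]
top carriage top 281 [[-38.6, 148.3, 84.2], [-6.0, 196.2, 87.9], [31.9, 219.6, 93.7]]
top jawtop 222 [[-37.8, 138.5, 72.4], [-4.1, 153.9, 78.5], [32.8, 175.8, 83.7]]
top star 1008 [[-86.6, 263.0, -9.5], [-11.7, 285.1, 0.2], [86.5, 319.2, 102.6]]
top starupper 9 [[-30.6, 281.9, 116.3], [-24.3, 284.8, 119.0], [-20.2, 288.3, 125.5]]
top star robot side 30 [[-50.7, 279.8, 39.0], [-40.4, 284.5, 55.2], [-30.5, 291.6, 90.3]]
top star far 22 [[31.0, 279.9, 84.0], [38.6, 284.9, 95.2], [47.1, 288.4, 101.9]]
top fixedjaw 151 [[-37.4, -107.5, 74.3], [-4.1, -96.2, 78.4], [32.1, -76.5, 82.6]]
[[10.0, 219.0, 132.0], [5.0, 218.0, 131.0], [-3.0, 219.0, 136.0], [-1.0, 216.0, 118.0], [-6.0, 215.0, 113.0], [-16.0, 215.0, 129.0]]
[[46.0, 98.0, 287.0], [42.0, 93.0, 280.0], [31.0, 98.0, 284.0], [28.0, 87.0, 282.0], [17.0, 88.0, 289.0], [13.0, 78.0, 293.0], [11.0, 82.0, 279.0], [7.0, 85.0, 278.0], [4.0, 85.0, 281.0], [1.0, 81.0, 284.0], [-6.0, 89.0, 2
[... 1526 characters left out ...]
6.0], [3.0, 86.0, 270.0], [-8.0, 100.0, 289.0], [5.0, 82.0, 269.0], [-5.0, 98.0, 289.0], [10.0, 76.0, 264.0], [-1.0, 90.0, 283.0], [-32.0, 62.0, 288.0], [7.0, 86.0, 278.0], [-11.0, 86.0, 292.0], [14.0, 85.0, 275.0], [-3.0, 86.0, 289.0], [14.0, 81.0, 275.0], [-0.0, 87.0, 292.0], [12.0, 81.0, 281.0], [-5.0, 85.0, 298.0], [12.0, 88.0, 290.0], [29.0, 93.0, 283.0], [11.0, 90.0, 296.0], [32.0, 95.0, 285.0], [12.0, 88.0, 297.0], [36.0, 94.0, 286.0], [13.0, 82.0, 296.0], [42.0, 100.0, 288.0], [16.0, 80.0, 295.0], [47.0, 99.0, 287.0], [19.0, 78.0, 295.0], [49.0, 100.0, 289.0], [18.0, 77.0, 298.0], [16.0, 54.0, 288.0], [17.0, 51.0, 289.0], [22.0, 45.0, 288.0], [27.0, 39.0, 287.0], [30.0, 36.0, 290.0]]
```

Confirmed in the crop: the stone is the cream-over-brown block at (200,170), with the red lever at (413,345) and star hub at (483,447). The vise yaw is -8°. That puts the grip near (563,124) and the hub near (575,212), with about 60 mm between pad and stone. The spokes sit about 30° past level. Moving in.

Emit:
{"op": "play_rows", "data": {"claw": [0,0,0,0,0], "xyz": [[21.7,32.9,0],[21.7,32.9,0],[21.7,32.9,0],[21.7,32.9,0],[21.7,32.9,0]], "roll": [-5.4,-5.4,-5.4,-5.3,0], "squeeze": 25}}

```text
t: 0.52
eef_pos: [237.8, -368.4, 197.9]
tool_rot: [[-0.99, 0.144, -0.0], [0.144, 0.99, 0.001], [0.0, 0.001, -1.0]]
ft_force: [0.7, 0.2, -0.4]
grip_width: 85.3
```

Emit:
{"op": "play_rows", "data": {"claw": [0,0,0,0,0], "xyz": [[21.7,32.9,0],[21.7,32.9,0],[21.7,32.9,0],[21.7,32.9,0],[21.7,32.9,0]], "roll": [0,0,0,0,0]}}

```text
t: 0.93
eef_pos: [346.4, -203.7, 198.2]
tool_rot: [[-0.99, 0.138, 0.0], [0.138, 0.99, 0.0], [-0.0, 0.0, -1.0]]
ft_force: [1.3, -1.3, 0.5]
grip_width: 85.3
```

Emit:
{"op": "play_rows", "data": {"claw": [0,0,0,0,0], "xyz": [[21.7,32.9,0],[21.7,32.9,0],[21.7,32.9,0],[21.7,32.9,0],[21.7,32.9,0]], "roll": [0,0,0,0,0]}}

```text
t: 1.35
eef_pos: [454.9, -39.1, 198.2]
tool_rot: [[-0.991, 0.137, -0.0], [0.137, 0.991, 0.0], [0.0, 0.0, -1.0]]
ft_force: [0.9, -1.5, -0.2]
grip_width: 85.3
```

Emit:
{"op": "play_rows", "data": {"claw": [0,0,0,0,0], "xyz": [[21.7,32.6,0],[21.7,32.6,0],[21.7,32.6,0],[21.7,32.6,0],[21.3,32.6,0]], "roll": [0,0,0,0,0]}}

```text
t: 1.77
eef_pos: [563.1, 123.7, 197.8]
tool_rot: [[-0.99, 0.138, -0.001], [0.138, 0.99, -0.0], [0.001, -0.0, -1.0]]
ft_force: [-0.5, -0.4, 2.1]
grip_width: 85.3
```

Emit:
{"op": "play_rows", "data": {"claw": [0,0,0,0,0], "xyz": [[0,0,-25],[0,0,-20],[0,0,-5],[0,0,0],[0,0,0]], "roll": [0,0,0,0,0]}}

```text
t: 2.18
eef_pos: [562.9, 121.4, 149.1]
tool_rot: [[-0.99, 0.138, 0.001], [0.138, 0.99, -0.0], [-0.001, -0.0, -1.0]]
ft_force: [0.3, 0.5, -0.4]
grip_width: 85.4
```

Run:
```python
from h import *
s=snap('scene');t=snap('top')
a=cv2.resize(s['pixels'][190:340,270:420],(400,400),interpolation=cv2.INTER_CUBIC);b=cv2.resize(t['pixels'][190:290,200:300],(400,400),interpolation=cv2.INTER_CUBIC)
cv2.imwrite('pics/appr.png',np.hstack([a,b])[:,:,::-1]); print(robot.observe()['eef_pos'])
```

```text
[563.42328989 121.64917624 150.0678547 ]
```

View pics/appr.png

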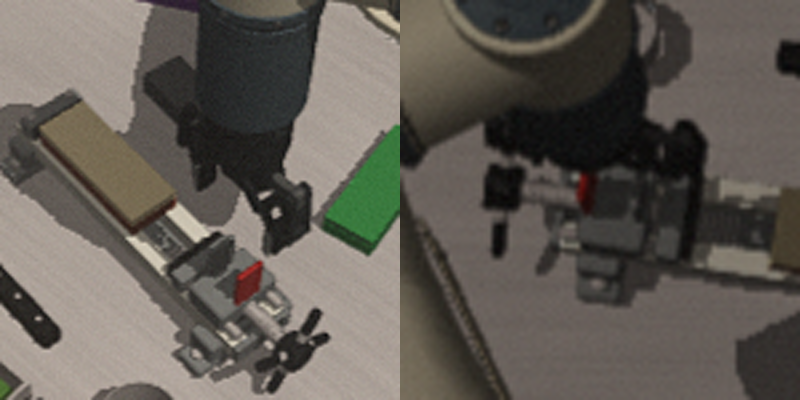

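The picture shows the gripper above the carriage, offset by parallax in both views. I'll check this with depth.

Run:
```python
from h import *
a=np.deg2rad(-8); R=np.array([[np.cos(a),-np.sin(a)],[np.sin(a),np.cos(a)]]); O=np.array([535.4,-72.7])
for n in('top','scene'):
    X=pts(snap(n));V=X.copy();V[...,:2]=(X[...,:2]-O)@R
    m=(V[...,2]>142)&(V[...,2]<175)&(abs(V[...,0])<60)&(V[...,1]>120)&(V[...,1]<270)
    P=V[m]; 
    for q in(P[P[:,1]<198],P[P[:,1]>=198]): 
        if len(q): print(n,len(q),np.percentile(q,[2,50,98],axis=0).round(0).tolist())
print((np.array(robot.observe()['eef_pos'][:2])-O)@R)
```

```text
[  0.55617604 196.47453162]
```

Run:
```python
from h import *
a=np.deg2rad(-8); R=np.array([[np.cos(a),-np.sin(a)],[np.sin(a),np.cos(a)]]); O=np.array([535.4,-72.7])
c=snap('scene');X=pts(c);V=X.copy();V[...,:2]=(X[...,:2]-O)@R
for u,v in((378,270),(385,278),(374,279),(346,257),(333,221),(365,290),(360,240)): print(u,v,V[v,u],c['depth'][v,u],c['pixels'][v,u])
```

```text
378 270 [ 12.42670806 264.16735607 284.56754665] 1001.2037 [30 32 26]
385 278 [-143.37984348  168.21848233   -0.40399386] 1331.9341 [169 159 151]
374 279 [  5.95702607 251.51553521 229.16931281] 1053.1078 [32 29 28]
346 257 [  3.79534112 152.40411762 209.34975974] 1117.1748 [25 24 20]
333 221 [-148.29967863  -73.058256     34.45246024] 1422.9111 [50 48 47]
365 290 [ -4.13977371 219.86203714 134.77402989] 1146.0422 [153  40  35]
360 240 [ 29.7189845  217.98684786 358.11311618] 959.1597 [30 28 27]
```

Run:
```python
from h import *
a=np.deg2rad(-8); R=np.array([[np.cos(a),-np.sin(a)],[np.sin(a),np.cos(a)]]); O=np.array([535.4,-72.7])
for n in('scene','top'):
    c=snap(n);X=pts(c);V=X.copy();V[...,:2]=(X[...,:2]-O)@R
    m=(V[...,2]>142)&(abs(V[...,0])<80)&(V[...,1]>100)&(V[...,1]<300)
    P=V[m];i=np.argsort(P[:,2])[:200:12]; print(n,len(P)); print(P[i].round(0).tolist())
print(robot.observe()['eef_pos'],robot.observe()['tool_rot'])
```

```text
scene 8684
[[-3.0, 153.0, 195.0], [-2.0, 154.0, 202.0], [10.0, 152.0, 205.0], [2.0, 154.0, 209.0], [13.0, 241.0, 211.0], [8.0, 153.0, 214.0], [2.0, 153.0, 217.0], [7.0, 152.0, 220.0], [5.0, 153.0, 223.0], [8.0, 251.0, 226.0], [11.0, 152.0, 230.0], [10.0, 252.0, 237.0], [14.0, 249.0, 241.0], [14.0, 151.0, 244.0], [9.0, 138.0, 246.0], [4.0, 143.0, 247.0], [12.0, 249.0, 248.0]]
top 4197
[[-10.0, 239.0, 197.0], [-7.0, 140.0, 211.0], [-13.0, 143.0, 232.0], [1.0, 150.0, 239.0], [-2.0, 124.0, 244.0], [-13.0, 122.0, 246.0], [-15.0, 125.0, 250.0], [-18.0, 233.0, 253.0], [-4.0, 153.0, 256.0], [15.0, 156.0, 259.0], [-14.0, 159.0, 261.0], [-18.0, 164.0, 263.0], [-19.0, 158.0, 267.0], [-19.0, 171.0, 271.0], [-13.0, 126.0, 276.0], [-13.0, 139.0, 280.0], [-5.0, 127.0, 285.0]]
[562.91001529 121.78944749 149.07460378] [[-9.90393314e-01  1.38273592e-01  1.22330800e-03]
 [ 1.38274347e-01  9.90393809e-01  5.55180528e-04]
 [-1.13478987e-03  7.18999198e-04 -9.99999098e-01]]
```

Run:
```python
from h import *
a=np.deg2rad(-8); R=np.array([[np.cos(a),-np.sin(a)],[np.sin(a),np.cos(a)]]); O=np.array([535.4,-72.7])
for n in('scene','top'):
    c=snap(n);im=cv2.resize(c['pixels'],None,fx=1,fy=1).copy();K=c['K'];k=3
    x0,y0=(320,190) if n=='scene' else (200,170)
    im=cv2.resize(im[y0:y0+130,x0:x0+130],(390,390),interpolation=cv2.INTER_CUBIC)
    for z,col in((162,(255,0,0)),(200,(0,255,0))):
        for y in(196.5-50,196.5+50):
            w=np.r_[O+R@np.array([0,y]),z]; p=np.array(c['rotation']).T@(w-c['eye']); uv=K@p/p[2]
            cv2.circle(im,(int((uv[0]-x0+.5)*3),int((uv[1]-y0+.5)*3)),4,col,1)
    if n=='scene': A=im
cv2.imwrite('pics/tip.png',np.hstack([A,im])[:,:,::-1])
```

```text
(no output)
```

View pics/tip.png

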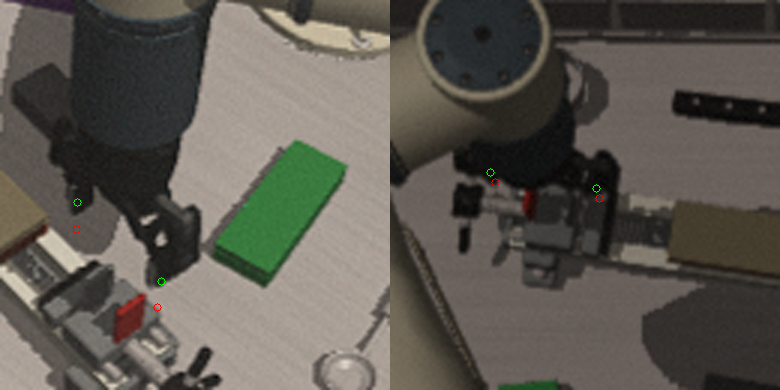

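The green (z=200) markers sit on the fingertips, while the red ones (z=162) do not. The tips are therefore about 35 mm higher than I expected. I'll half-close in the air and measure again.

Emit:
{"op": "play_rows", "data": {"claw": [0.35,0.35,0.35,0.35,0.35], "xyz": [[0,0,0],[0,0,0],[0,0,0],[0,0,0],[0,0,0]], "roll": [0,0,0,0,0]}}

```text
t: 3.05
eef_pos: [562.6, 121.9, 148.2]
tool_rot: [[-0.99, 0.138, -0.0], [0.138, 0.99, -0.0], [0.0, -0.0, -1.0]]
ft_force: [0.3, -1.4, -0.0]
grip_width: 55.3
```

```bash
cat >> h.py <<'E'
a=np.deg2rad(-8); R=np.array([[np.cos(a),-np.sin(a)],[np.sin(a),np.cos(a)]]); O=np.array([535.4,-72.7])
def V(n):
    c=snap(n);X=pts(c);Q=X.copy();Q[...,:2]=(X[...,:2]-O)@R
    return c,Q
def tips(n,y0,zmin=142,k=12):
    c,Q=V(n);m=(Q[...,2]>zmin)&(abs(Q[...,0])<30)&(abs(Q[...,1]-y0)<60)
    P=Q[m]
    for q in(P[P[:,1]<y0],P[P[:,1]>=y0]):
        q=q[np.argsort(q[:,2])[:k]]; print(n,q.round(0).tolist())
E
python3 - <<'E'
from h import *
s=robot.observe();v=(np.array(s['eef_pos'][:2])-O)@R;print(s['eef_pos'],s['grip_width'],v)
tips('scene',v[1]);tips('top',v[1])
E
```

```text
[562.6185205  121.8760992  148.23944133] 55.32705022461869 [-1.26127371e-01  1.96470584e+02]
scene [[6.0, 167.0, 185.0], [-3.0, 168.0, 186.0], [2.0, 167.0, 186.0], [-7.0, 168.0, 188.0], [11.0, 162.0, 189.0], [0.0, 168.0, 189.0], [10.0, 168.0, 190.0], [-3.0, 168.0, 191.0], [-9.0, 169.0, 191.0], [9.0, 167.0, 192.0], [-7.0, 168.0, 192.0], [7.0, 169.0, 193.0]]
scene [[11.0, 227.0, 190.0], [8.0, 231.0, 191.0], [12.0, 231.0, 191.0], [11.0, 226.0, 192.0], [11.0, 230.0, 193.0], [13.0, 225.0, 193.0], [12.0, 224.0, 194.0], [8.0, 230.0, 195.0], [-3.0, 236.0, 195.0], [11.0, 226.0, 197.0], [8.0, 233.0, 197.0], [0.0, 236.0, 197.0]]
top [[-8.0, 158.0, 191.0], [-9.0, 160.0, 195.0], [-13.0, 165.0, 195.0], [-13.0, 168.0, 196.0], [-6.0, 155.0, 197.0], [-13.0, 162.0, 197.0], [-11.0, 162.0, 200.0], [-4.0, 155.0, 201.0], [-12.0, 164.0, 207.0], [-14.0, 167.0, 210.0], [-10.0, 156.0, 212.0], [-12.0, 166.0, 215.0]]
top [[-9.0, 234.0, 195.0], [-9.0, 236.0, 196.0], [-14.0, 227.0, 197.0], [-14.0, 224.0, 200.0], [-13.0, 229.0, 203.0], [-13.0, 226.0, 204.0], [-9.0, 241.0, 225.0], [-14.0, 234.0, 227.0], [-12.0, 237.0, 228.0], [-13.0, 256.0, 230.0], [-15.0, 250.0, 230.0], [-8.0, 243.0, 232.0]]
```

Emit:
{"op": "play_rows", "data": {"claw": [0.15,0.15,0.15,0.15,0.15], "xyz": [[0.3,2,0],[0,0,-20],[0,0,-20],[0,0,0],[0,0,0]], "roll": [0,0,0,0,0]}}

```text
t: 3.57
eef_pos: [562.4, 123.5, 107.7]
tool_rot: [[-0.99, 0.138, -0.002], [0.138, 0.99, -0.001], [0.002, -0.002, -1.0]]
ft_force: [0.2, 0.2, 0.0]
grip_width: 72.6
```

Run:
```python
from h import *
s=robot.observe();v=(np.array(s['eef_pos'][:2])-O)@R;print(s['eef_pos'],s['grip_width'],v)
c,Q=V('scene');m=(Q[...,2]>100)&(abs(Q[...,0])<30)&(abs(Q[...,1]-v[1])<65)&(c['pixels'].max(-1)<60)
P=Q[m]
for q in(P[P[:,1]<v[1]],P[P[:,1]>=v[1]]): print(q[np.argsort(q[:,2])[:14]].round(0).tolist())
cv2.imwrite('pics/tip2.png',cv2.resize(c['pixels'][190:320,310:440],(520,520),interpolation=cv2.INTER_CUBIC)[:,:,::-1])
```

```text
[562.3535709  123.5138898  107.72101497] 72.56199937977006 [ -0.6164349  198.05556175]
[[5.0, 184.0, 100.0], [-3.0, 182.0, 100.0], [-0.0, 182.0, 103.0], [16.0, 177.0, 103.0], [4.0, 183.0, 104.0], [19.0, 179.0, 104.0], [-3.0, 182.0, 104.0], [11.0, 182.0, 105.0], [-9.0, 183.0, 105.0], [7.0, 182.0, 105.0], [-5.0, 184.0, 106.0], [-7.0, 182.0, 106.0], [16.0, 180.0, 107.0], [4.0, 182.0, 107.0]]
[[15.0, 223.0, 131.0], [-3.0, 221.0, 132.0], [12.0, 235.0, 156.0], [7.0, 240.0, 156.0], [11.0, 234.0, 157.0], [12.0, 238.0, 159.0], [-1.0, 246.0, 160.0], [7.0, 244.0, 161.0], [11.0, 237.0, 161.0], [5.0, 248.0, 164.0], [-3.0, 247.0, 164.0], [9.0, 241.0, 164.0], [8.0, 247.0, 166.0], [8.0, 244.0, 166.0]]
```

View pics/tip2.png

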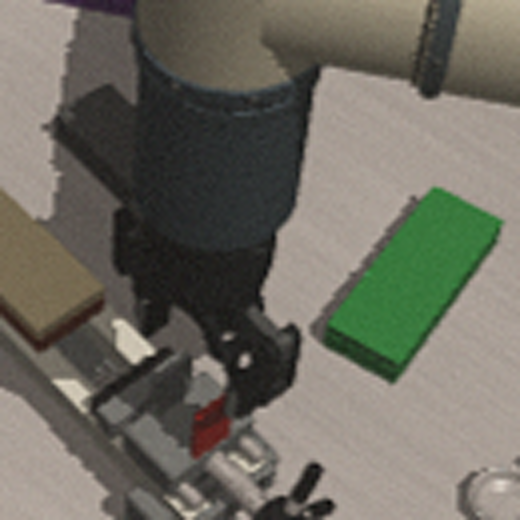

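At (280,400) in this crop the handle-side tip is still at z≈155. The real tips are about 38 mm above the reported TCP at grasp width, so I'll target a reported z of about 60.

Emit:
{"op": "play_rows", "data": {"claw": [0.15,0.15,0.15,0.15,0.15], "xyz": [[0.8,0.5,-9],[0,0,-9],[0,0,-7],[0,0,0],[0,0,0]], "roll": [0,0,0,0,0]}}

```text
t: 4.03
eef_pos: [563.4, 124.1, 82.7]
tool_rot: [[-0.99, 0.138, -0.001], [0.138, 0.99, -0.001], [0.001, -0.001, -1.0]]
ft_force: [0.3, 0.0, -0.4]
grip_width: 72.3
```

Emit:
{"op": "play_rows", "data": {"claw": [0.15,0.15,0.15,0.15,0.15], "xyz": [[0,0,-6],[0,0,-6],[0,0,-5],[0,0,-4],[0,0,0]], "roll": [0,0,0,0,0]}}

```text
t: 4.45
eef_pos: [563.0, 124.1, 61.0]
tool_rot: [[-0.99, 0.138, -0.002], [0.138, 0.99, -0.001], [0.002, -0.001, -1.0]]
ft_force: [-0.1, 0.1, -0.7]
grip_width: 72.7
```

Run:
```python
from h import *
s=robot.observe();v=(np.array(s['eef_pos'][:2])-O)@R;print(s['eef_pos'],s['grip_width'],v,s['ft_force'])
c,Q=V('scene');m=(Q[...,2]>80)&(abs(Q[...,0])<25)&(abs(Q[...,1]-v[1])<65)&(c['pixels'].max(-1)<60)
P=Q[m]
for q in(P[P[:,1]<v[1]-28],P[P[:,1]>=v[1]+28]): print(q[np.argsort(q[:,2])[:14]].round(0).tolist())
```

```text
[562.97654887 124.10846661  60.98496901] 72.70828724516109 [-8.22688025e-02  1.98731054e+02] [-0.1274684   0.06149926 -0.73772068]
[[4.0, 139.0, 80.0], [10.0, 147.0, 80.0], [14.0, 164.0, 80.0], [24.0, 139.0, 80.0], [4.0, 144.0, 81.0], [12.0, 165.0, 81.0], [6.0, 142.0, 81.0], [6.0, 146.0, 81.0], [2.0, 146.0, 81.0], [21.0, 147.0, 81.0], [25.0, 144.0, 81.0], [19.0, 145.0, 82.0], [21.0, 143.0, 82.0], [-10.0, 152.0, 82.0]]
[[12.0, 236.0, 111.0], [7.0, 245.0, 112.0], [-2.0, 247.0, 114.0], [2.0, 247.0, 114.0], [12.0, 240.0, 115.0], [9.0, 243.0, 116.0], [13.0, 237.0, 118.0], [12.0, 235.0, 119.0], [9.0, 246.0, 119.0], [9.0, 243.0, 120.0], [13.0, 240.0, 120.0], [6.0, 243.0, 122.0], [8.0, 245.0, 123.0], [8.0, 249.0, 123.0]]
```

Emit:
{"op": "play_rows", "data": {"claw": [0.45,0.6,0.7,0.7,0.7], "xyz": [[0,0,0],[0,0,0],[0,0,0],[0,0,0],[0,0,0]], "roll": [0,0,0,0,0], "squeeze": 25}}

```text
t: 4.92
eef_pos: [564.0, 124.1, 63.7]
tool_rot: [[-0.99, 0.138, 0.001], [0.138, 0.99, 0.001], [-0.001, 0.001, -1.0]]
ft_force: [-2.6, -2.0, 6.2]
grip_width: 39.4
```

Emit:
{"op": "play_rows", "data": {"claw": [0.8,0.8,0.8,0.8,0.8], "xyz": [[0,0,0],[0,0,0],[0,0,0],[0,0,0],[0,0,0]], "roll": [0,0,0,0,0]}}

```text
t: 5.33
eef_pos: [564.0, 124.2, 63.7]
tool_rot: [[-0.99, 0.138, 0.001], [0.138, 0.99, 0.001], [-0.001, 0.001, -1.0]]
ft_force: [-2.7, -2.1, 6.7]
grip_width: 39.7
```

Emit:
{"op": "play_rows", "data": {"claw": [0.3,0.3,0.3,0.3,0.3], "xyz": [[0,0,0],[0,0,4],[0,0,4],[0,0,4],[0,0,0]], "roll": [0,0,0,0,0]}}

```text
t: 5.75
eef_pos: [564.5, 124.5, 75.5]
tool_rot: [[-0.99, 0.138, 0.002], [0.138, 0.99, 0.0], [-0.002, 0.001, -1.0]]
ft_force: [0.4, 0.2, -0.2]
grip_width: 59.5
```

Emit:
{"op": "play_rows", "data": {"claw": [0.5,0.8,0.8,0.8,0.8], "xyz": [[0,0,0],[0,0,0],[0,0,0],[0,0,0],[0,0,0]], "roll": [0,0,0,0,0]}}

```text
t: 6.17
eef_pos: [563.7, 123.6, 75.0]
tool_rot: [[-0.99, 0.138, 0.0], [0.138, 0.99, -0.001], [-0.0, -0.001, -1.0]]
ft_force: [-2.4, -1.2, 5.2]
grip_width: 36.4
```

Emit:
{"op": "play_rows", "data": {"claw": [0.8,0.8,0.8], "xyz": [[0,0,0],[0,0,0],[0,0,0]], "roll": [0,0,0]}}

```text
t: 6.42
eef_pos: [563.7, 123.6, 74.9]
tool_rot: [[-0.99, 0.138, 0.0], [0.138, 0.99, -0.001], [-0.0, -0.001, -1.0]]
ft_force: [-1.7, -1.8, 4.8]
grip_width: 35.8
```

Emit:
{"op": "play_rows", "data": {"claw": [0.8,0.8,0.8,0.8,0.8], "xyz": [[-0.7,-5,0],[-0.7,-5,0],[-0.7,-5,0],[-0.7,-5,0],[-0.7,-5,0]], "roll": [0,0,0,0,0]}}

```text
t: 6.83
eef_pos: [560.5, 100.4, 75.0]
tool_rot: [[-0.99, 0.138, 0.001], [0.138, 0.99, 0.002], [-0.001, 0.002, -1.0]]
ft_force: [-1.3, 3.7, 4.7]
grip_width: 36.1
```

Emit:
{"op": "play_rows", "data": {"claw": [0.8,0.8,0.8,0.8,0.8], "xyz": [[-0.7,-5,0],[-0.7,-5,0],[-0.7,-5,0],[-0.7,-5,0],[-0.7,-5,0]], "roll": [0,0,0,0,0]}}

```text
t: 7.25
eef_pos: [556.9, 75.3, 75.0]
tool_rot: [[-0.99, 0.138, 0.001], [0.138, 0.99, 0.002], [-0.001, 0.002, -1.0]]
ft_force: [-2.0, 4.4, 4.4]
grip_width: 36.2
```

Run:
```python
from h import *
s=robot.observe();v=(np.array(s['eef_pos'][:2])-O)@R;print(s['eef_pos'],s['grip_width'],v,s['ft_force'])
c,Q=V('scene');cv2.imwrite('pics/slide.png',cv2.resize(c['pixels'][200:350,250:420],None,fx=3.5,fy=3.5,interpolation=cv2.INTER_CUBIC)[:,:,::-1])
```

```text
[556.93299832  75.27059177  74.99381113] 36.23773716276688 [  0.72991455 149.52736629] [-1.98862082  4.41673799  4.38219308]
```

View pics/slide.png

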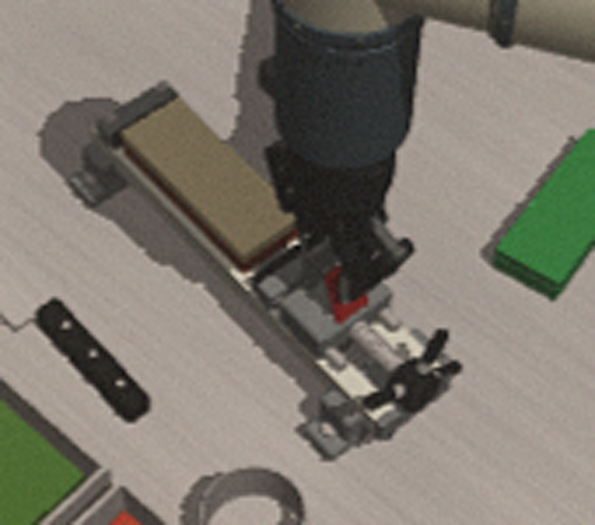

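The carriage follows the slide, with a gap of about 10 mm left between pad (270,275) and stone (245,265). Continuing slowly and watching the force.

Emit:
{"op": "play_rows", "data": {"claw": [0.8,0.8,0.8,0.8,0.8], "xyz": [[-0.35,-2.5,0],[-0.35,-2.5,0],[-0.35,-2.5,0],[-0.35,-2.5,0],[-0.35,-2.5,0]], "roll": [0,0,0,0,0]}}

```text
t: 7.72
eef_pos: [555.2, 62.8, 75.0]
tool_rot: [[-0.99, 0.138, 0.001], [0.138, 0.99, 0.001], [-0.001, 0.002, -1.0]]
ft_force: [-3.0, 3.4, 6.2]
grip_width: 35.7
```

Emit:
{"op": "play_rows", "data": {"claw": [0.8,0.8,0.8], "xyz": [[-0.28,-2,0],[-0.28,-2,0],[0,0,0]], "roll": [0,0,0]}}

```text
t: 7.97
eef_pos: [554.7, 59.1, 75.0]
tool_rot: [[-0.99, 0.138, 0.001], [0.138, 0.99, 0.002], [-0.001, 0.002, -1.0]]
ft_force: [-2.6, 5.5, 6.3]
grip_width: 35.9
```

Emit:
{"op": "play_rows", "data": {"claw": [0.8,0.8,0.8], "xyz": [[-0.28,-2,0],[-0.14,-1,0],[0,0,0]], "roll": [0,0,0]}}

```text
t: 8.22
eef_pos: [554.3, 56.7, 75.0]
tool_rot: [[-0.99, 0.138, 0.001], [0.138, 0.99, 0.003], [-0.001, 0.003, -1.0]]
ft_force: [-2.5, 6.5, 6.0]
grip_width: 36.3
```

Emit:
{"op": "play_rows", "data": {"claw": [0.8,0.8,0.8], "xyz": [[-0.14,-1,0],[-0.14,-1,0],[0,0,0]], "roll": [0,0,0]}}

```text
t: 8.47
eef_pos: [554.3, 56.0, 75.0]
tool_rot: [[-0.99, 0.138, 0.002], [0.138, 0.99, 0.005], [-0.001, 0.005, -1.0]]
ft_force: [-1.9, 9.8, 6.2]
grip_width: 35.9
```

Emit:
{"op": "play_rows", "data": {"claw": [0.8,0.8,0.8], "xyz": [[-0.14,-1,0],[-0.14,-1,0],[0,0,0]], "roll": [0,0,0]}}

```text
t: 8.72
eef_pos: [554.4, 55.9, 74.9]
tool_rot: [[-0.99, 0.137, 0.003], [0.138, 0.99, 0.008], [-0.002, 0.008, -1.0]]
ft_force: [-2.9, 16.3, 5.9]
grip_width: 35.7
```

Emit:
{"op": "play_rows", "data": {"claw": [0.8,0.8,0.8], "xyz": [[-0.14,-1,0],[-0.14,-1,0],[0,0,0]], "roll": [0,0,0]}}

```text
t: 8.97
eef_pos: [554.4, 55.9, 74.8]
tool_rot: [[-0.991, 0.137, 0.004], [0.137, 0.99, 0.011], [-0.003, 0.012, -1.0]]
ft_force: [-3.2, 22.9, 6.1]
grip_width: 35.7
```

The force climbs with no further motion, so the stone is home after about 68 mm of travel. I'll ease off and release the lever.

Emit:
{"op": "play_rows", "data": {"claw": [0.8,0.8,0.65,0.55,0.45], "xyz": [[0.14,1,0],[0.14,1,0],[0,0,0],[0,0,0],[0,0,0]], "roll": [0,0,0,0,0]}}

```text
t: 9.38
eef_pos: [554.0, 54.6, 73.8]
tool_rot: [[-0.991, 0.137, 0.002], [0.137, 0.99, 0.005], [-0.001, 0.005, -1.0]]
ft_force: [1.0, 8.1, -4.0]
grip_width: 46.7
```

Emit:
{"op": "play_rows", "data": {"claw": [0.2,0.15,0.15,0.15,0.15], "xyz": [[0.14,1,0],[0.14,1,0],[0,0,0],[0,0,0],[0,0,0]], "roll": [0,0,0,0,0]}}

```text
t: 9.8
eef_pos: [553.6, 52.5, 74.2]
tool_rot: [[-0.99, 0.138, -0.0], [0.138, 0.99, -0.0], [0.0, -0.0, -1.0]]
ft_force: [0.3, -0.5, 0.3]
grip_width: 72.4
```

Run:
```python
from h import *
s=robot.observe();v=(np.array(s['eef_pos'][:2])-O)@R;print(s['eef_pos'],s['grip_width'],v,s['ft_force'])
for n in('scene','top'):
    c,Q=V(n);hsv=cv2.cvtColor(c['pixels'],cv2.COLOR_RGB2HSV).astype(int)
    x,y,z=[Q[...,i] for i in range(3)]
    f=lambda m,t:print(n,t,m.sum(),np.nanpercentile(Q[m],[2,50,98],axis=0).round(1).tolist() if m.sum() else '')
    red=(abs(x)<50)&(y>80)&(y<200)&(hsv[...,1]>120)&((hsv[...,0]<9)|(hsv[...,0]>171))&(z>85)&(z<145)
    f(red&(z>118),'redtop');f(red&(z<112),'redlow')
    f((abs(x)<25)&(y>196)&(y<240)&(z>110)&(z<135),'star up');f((x>25)&(x<70)&(y>196)&(y<240)&(z>50)&(z<135),'star far');f((x<-25)&(x>-70)&(y>196)&(y<240)&(z>30)&(z<135),'star near')
    f((abs(x)<20)&(y>200)&(y<235)&(z>84)&(z<93),'hub')
    cr=(abs(x)<50)&(y<90)&(y>-110)&(z>82)&(z<92)&(hsv[...,1]>40)&(hsv[...,2]>70);f(cr,'stone')
```

```text
[553.62341377  52.4930893   74.18608505] 72.44728460551163 [  0.62255431 126.51092777] [ 0.27480703 -0.4885747   0.26538942]
scene redtop 35 [[-3.2, 145.1, 119.3], [8.8, 149.1, 131.1], [16.6, 156.1, 139.5]]
scene redlow 27 [[1.9, 151.8, 89.8], [10.0, 154.0, 101.5], [17.7, 156.5, 110.8]]
scene star up 28 [[-24.0, 217.6, 110.1], [-17.4, 223.6, 117.9], [-11.9, 228.1, 125.8]]
scene star far 111 [[25.2, 197.1, 51.2], [35.2, 223.5, 59.8], [50.4, 238.9, 99.7]]
scene star near 55 [[-46.3, 197.9, 43.1], [-32.0, 223.0, 57.3], [-25.3, 239.4, 63.4]]
scene hub 80 [[-7.7, 207.9, 84.3], [4.1, 223.2, 87.8], [18.1, 234.4, 91.7]]
scene stone 887 [[-26.4, -81.4, 82.5], [5.6, -7.1, 86.8], [31.6, 74.5, 90.6]]
top redtop 2 [[-16.8, 146.8, 127.0], [-15.5, 147.0, 127.5], [-14.2, 147.2, 128.1]]
top redlow 1 [[-15.9, 151.4, 106.8], [-15.9, 151.4, 106.8], [-15.9, 151.4, 106.8]]
top star up 7 [[-24.6, 217.6, 113.9], [-22.6, 219.9, 116.0], [-18.8, 224.1, 123.6]]
top star far 0 
top star near 135 [[-51.9, 197.6, 33.6], [-37.4, 216.2, 53.6], [-25.4, 238.8, 117.0]]
top hub 40 [[-14.7, 209.6, 84.1], [-1.6, 220.6, 86.4], [11.6, 233.5, 91.6]]
top stone 203 [[-28.4, -79.1, 82.2], [-5.2, -17.9, 85.2], [26.6, 71.0, 91.2]]
```

Emit:
{"op": "play_rows", "data": {"claw": [0.15,0.15,0.15,0.15,0.15], "xyz": [[0,0,10],[0,0,20],[0,0,25],[0,0,25],[0,0,0]], "roll": [0,0,0,0,0]}}

```text
t: 10.32
eef_pos: [557.0, 52.9, 160.9]
tool_rot: [[-0.99, 0.138, 0.01], [0.138, 0.99, 0.001], [-0.01, 0.003, -1.0]]
ft_force: [0.3, -0.4, 1.3]
grip_width: 72.7
```

Emit:
{"op": "play_rows", "data": {"claw": [1,1,1,1,1], "xyz": [[-40,0,0],[-40,0,0],[-40,0,0],[0,0,0],[0,0,0]], "roll": [0,0,0,0,0]}}

```text
t: 10.73
eef_pos: [432.4, 52.6, 155.5]
tool_rot: [[-0.991, 0.137, 0.002], [0.137, 0.991, 0.001], [-0.002, 0.001, -1.0]]
ft_force: [1.4, -0.4, 0.9]
grip_width: 11.9
```

Run:
```python
from h import *
s=robot.observe();v=(np.array(s['eef_pos'][:2])-O)@R;print(s['eef_pos'],s['grip_width'],v)
for n in('scene','top'):
    c,Q=V(n);hsv=cv2.cvtColor(c['pixels'],cv2.COLOR_RGB2HSV).astype(int)
    x,y,z=[Q[...,i] for i in range(3)]
    f=lambda m,t:print(n,t,m.sum(),np.nanpercentile(Q[m],[2,50,98],axis=0).round(1).tolist() if m.sum() else '')
    red=(abs(x)<50)&(y>80)&(y<200)&(hsv[...,1]>120)&((hsv[...,0]<9)|(hsv[...,0]>171))&(z>85)&(z<145)
    f(red&(z>122),'redtop');f(red&(z<112),'redlow')
    m=(abs(x)<70)&(y>205)&(y<240)&(z>25)&(c['pixels'].max(-1)<70);f(m,'star dark')
    print(Q[m][:,[0,2]].round(0)[::5].tolist())
    m=(abs(x-v[0])<30)&(abs(y-v[1])<40)&(z>120);P=Q[m];print('tip',P[np.argsort(P[:,2])[:10]].round(0).tolist())
    if n=='scene':A=cv2.resize(c['pixels'][200:350,255:405],(480,480),interpolation=cv2.INTER_CUBIC)
    else:
        B=cv2.resize(c['pixels'][200:290,220:310],(320,320),interpolation=cv2.INTER_CUBIC)
cv2.imwrite('pics/rel.png',np.hstack([A,np.vstack([B,np.zeros((160,320,3),np.uint8)])])[:,:,::-1])
```

```text
[432.3791238   52.57494356 155.49744938] 11.914641257911825 [-119.45318649  109.71804162]
scene redtop 49 [[-12.3, 143.7, 122.7], [2.5, 149.0, 131.1], [17.3, 151.7, 136.8]]
scene redlow 55 [[-12.6, 150.3, 90.2], [3.1, 153.8, 100.2], [15.7, 156.3, 111.0]]
scene star dark 255 [[-40.9, 209.8, 32.8], [6.4, 225.1, 85.6], [51.9, 235.6, 123.0]]
[[-22.0, 123.0], [-26.0, 118.0], [-16.0, 114.0], [-15.0, 115.0], [-19.0, 109.0], [-9.0, 103.0], [-8.0, 101.0], [-8.0, 85.0], [1.0, 87.0], [-41.0, 54.0], [4.0, 89.0], [-30.0, 64.0], [11.0, 86.0], [2.0, 88.0], [-29.0, 61.0], [13.0, 87.0], [3.0, 88.0], [-6.0, 89.0], [14.0, 89.0], [5.0, 91.0], [-8.0, 85.0], [15.0, 82.0], [9.0, 90.0], [-3.0, 86.0], [13.0, 90.0], [-3.0, 83.0], [27.0, 92.0], [9.0, 87.0], [-6.0, 76.0], [34.0, 98.0], [13.0, 86.0], [-4.0, 72.0], [42.0, 99.0], [28.0, 90.0], [12.0, 83.0], [-14.0, 50.0], [38.0, 95.0], [19.0, 73.0], [11.0, 77.0], [49.0, 98.0], [17.0, 73.0], [-0.0, 62.0], [17.0, 69.0], [-7.0, 37.0], [-3.0, 38.0], [5.0, 37.0], [51.0, 41.0], [52.0, 33.0], [51.0, 40.0], [35.0, 26.0], [38.0, 40.0]]
tip [[-111.0, 121.0, 189.0], [-112.0, 104.0, 192.0], [-119.0, 105.0, 192.0], [-108.0, 101.0, 193.0], [-120.0, 103.0, 193.0], [-109.0, 115.0, 193.0], [-112.0, 123.0, 194.0], [-115.0, 104.0, 194.0], [-109.0, 104.0, 195.0], [-108.0, 96.0, 196.0]]
top redtop 0 
top redlow 0 
top star dark 7 [[40.3, 219.5, 94.7], [43.7, 222.7, 97.0], [47.1, 225.8, 101.6]]
[[47.0, 95.0], [40.0, 96.0]]
tip [[-132.0, 79.0, 234.0], [-133.0, 84.0, 236.0], [-124.0, 77.0, 239.0], [-133.0, 81.0, 241.0], [-133.0, 76.0, 243.0], [-126.0, 82.0, 243.0], [-132.0, 71.0, 243.0], [-131.0, 81.0, 244.0], [-132.0, 84.0, 245.0], [-128.0, 79.0, 247.0]]
```

View pics/rel.png

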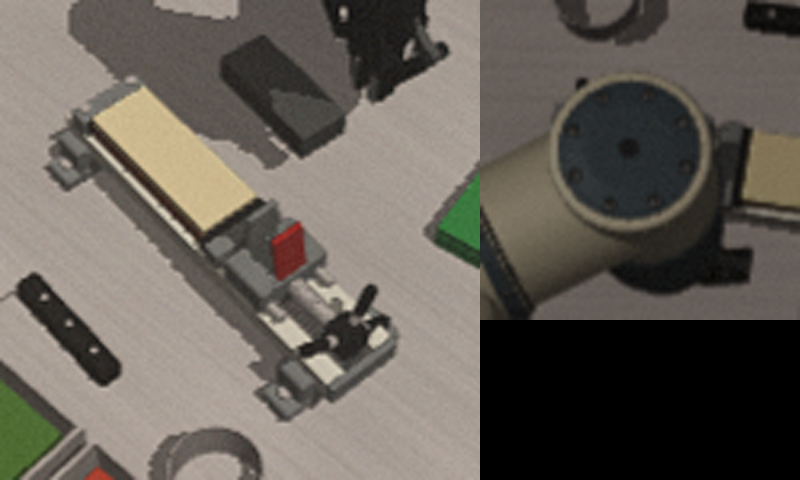

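The pad at (235,235) meets the stone and the stone touches the fixed jaw at (110,105). The lever stands upright. Next, the closed fingers go above the robot-side spoke.

Emit:
{"op": "play_rows", "data": {"claw": [1,1,1,1,1], "xyz": [[25.6,24.9,0],[25.6,24.9,0],[25.6,24.9,0],[25.5,24.8,0],[0,0,0]], "roll": [0,0,0,0,0]}}

```text
t: 11.25
eef_pos: [540.3, 155.8, 151.9]
tool_rot: [[-0.991, 0.137, -0.001], [0.137, 0.991, -0.001], [0.001, -0.001, -1.0]]
ft_force: [-0.1, -0.0, 0.1]
grip_width: -0.1
```

Emit:
{"op": "play_rows", "data": {"claw": [1,1,1,1,1], "xyz": [[0,0,-10],[0,0,-10],[0,0,-6],[0,0,0],[0,0,0]], "roll": [0,0,0,0,0]}}

```text
t: 11.67
eef_pos: [535.5, 151.5, 128.1]
tool_rot: [[-0.99, 0.139, -0.001], [0.139, 0.99, -0.001], [0.0, -0.001, -1.0]]
ft_force: [0.2, -1.0, 1.1]
grip_width: 0.0
```

Run:
```python
from h import *
s=robot.observe();v=(np.array(s['eef_pos'][:2])-O)@R;print(s['eef_pos'],s['grip_width'],v)
for n in('scene','top'):
    c,Q=V(n);x,y,z=[Q[...,i] for i in range(3)]
    m=(abs(x-v[0])<25)&(abs(y-v[1])<30)&(z>130);P=Q[m];print('tip',P[np.argsort(P[:,2])[:8]].round(0).tolist())
    m=(abs(x)<70)&(y>205)&(y<240)&(z>25)&(z<128)&(c['pixels'].max(-1)<70);print(Q[m][:,[0,2]].round(0)[::8].tolist())
    m=(abs(x)<70)&(y>200)&(y<245)&(z>45)&(z<66)&(c['pixels'].max(-1)>100);print('bed',Q[m].round(0)[::6].tolist())
```

```text
[535.53136583 151.53439547 128.08757689] 0.026861676439201804 [-31.07730877 222.07044433]
tip [[-23.0, 229.0, 163.0], [-24.0, 228.0, 165.0], [-20.0, 225.0, 166.0], [-19.0, 222.0, 167.0], [-19.0, 218.0, 167.0], [-21.0, 220.0, 168.0], [-25.0, 230.0, 168.0], [-19.0, 230.0, 168.0]]
[[-22.0, 123.0], [-20.0, 122.0], [-20.0, 111.0], [-15.0, 109.0], [-8.0, 105.0], [-11.0, 99.0], [-46.0, 53.0], [-32.0, 61.0], [6.0, 90.0], [-32.0, 59.0], [9.0, 95.0], [-26.0, 64.0], [6.0, 93.0], [18.0, 80.0], [6.0, 88.0], [20.0, 84.0], [-2.0, 85.0], [11.0, 82.0], [-11.0, 70.0], [14.0, 85.0], [-16.0, 55.0], [28.0, 89.0], [-0.0, 70.0], [40.0, 100.0], [18.0, 84.0], [50.0, 100.0], [11.0, 73.0], [17.0, 74.0], [15.0, 68.0], [39.0, 60.0], [37.0, 55.0], [51.0, 32.0], [38.0, 38.0]]
bed [[-29.0, 200.0, 62.0], [-34.0, 215.0, 56.0], [-29.0, 228.0, 56.0], [-31.0, 233.0, 56.0], [-29.0, 236.0, 56.0], [-22.0, 235.0, 58.0], [27.0, 200.0, 60.0], [-15.0, 239.0, 61.0], [20.0, 215.0, 57.0], [25.0, 217.0, 59.0], [35.0, 209.0, 55.0], [24.0, 220.0, 58.0], [-4.0, 244.0, 59.0], [35.0, 216.0, 59.0], [23.0, 226.0, 60.0], [42.0, 205.0, 47.
[... 172 characters left out ...]
35.0, 235.0, 64.0], [21.0, 243.0, 60.0], [39.0, 222.0, 46.0], [27.0, 242.0, 59.0], [33.0, 242.0, 61.0], [35.0, 243.0, 60.0]]
tip [[-43.0, 220.0, 164.0], [-36.0, 209.0, 169.0], [-40.0, 211.0, 171.0], [-41.0, 214.0, 172.0], [-45.0, 222.0, 172.0], [-43.0, 225.0, 174.0], [-35.0, 209.0, 174.0], [-43.0, 222.0, 175.0]]
[[46.0, 93.0], [42.0, 43.0], [40.0, 49.0], [28.0, 57.0], [-18.0, 79.0], [-14.0, 49.0], [-29.0, 66.0], [-38.0, 51.0], [-37.0, 38.0], [-44.0, 60.0], [-46.0, 57.0], [-46.0, 44.0], [-48.0, 45.0], [-52.0, 30.0]]
bed [[34.0, 216.0, 56.0], [-19.0, 213.0, 55.0], [-21.0, 210.0, 52.0], [-29.0, 230.0, 57.0], [-32.0, 235.0, 55.0], [-28.0, 206.0, 54.0], [-31.0, 215.0, 50.0], [-36.0, 209.0, 63.0]]
```

Emit:
{"op": "play_rows", "data": {"claw": [1,1,1,1,1], "xyz": [[0,0,-12],[0,0,-12],[0,0,-5],[0,0,-5],[0,0,0]], "roll": [0,0,0,0,0]}}

```text
t: 12.18
eef_pos: [535.7, 152.2, 93.9]
tool_rot: [[-0.99, 0.138, -0.001], [0.138, 0.99, -0.0], [0.001, -0.0, -1.0]]
ft_force: [0.4, -0.2, -0.4]
grip_width: 0.2
```

Emit:
{"op": "play_rows", "data": {"claw": [1,1,1,1,1], "xyz": [[0,0,-3],[0,0,-3],[0,0,-3],[0,0,0],[0,0,0]], "roll": [0,0,0,0,0]}}

```text
t: 12.6
eef_pos: [537.1, 152.7, 88.1]
tool_rot: [[-0.991, 0.137, 0.004], [0.137, 0.991, 0.001], [-0.003, 0.001, -1.0]]
ft_force: [-4.5, -0.3, 13.2]
grip_width: -0.0
```

Emit:
{"op": "play_rows", "data": {"claw": [1,1,1,1,1], "xyz": [[0,0,-3],[0,0,-3],[0,0,-3],[0,0,0],[0,0,0]], "roll": [0,0,0,0,0]}}

```text
t: 13.02
eef_pos: [537.8, 152.8, 86.4]
tool_rot: [[-0.991, 0.135, 0.009], [0.135, 0.991, 0.002], [-0.009, 0.003, -1.0]]
ft_force: [-25.2, -1.4, 53.3]
grip_width: 0.3
```

Force spiked along the spoke because the fingertip jammed on the spoke's end. I'll back off and instead sweep the spoke round in an arc, starting from its far side.

Emit:
{"op": "play_rows", "data": {"claw": [1,1,1,1,1], "xyz": [[0,0,15],[0,0,25],[17.3,-2.4,10],[17.4,-2.5,0],[0,0,0]], "roll": [0,0,0,0,0]}}

```text
t: 13.43
eef_pos: [573.3, 147.4, 127.1]
tool_rot: [[-0.99, 0.139, 0.003], [0.139, 0.99, 0.001], [-0.003, 0.001, -1.0]]
ft_force: [0.3, 0.3, -1.3]
grip_width: 0.1
```

```bash
cat > star.py <<'E'
from h import *
s=robot.observe();v=(np.array(s['eef_pos'][:2])-O)@R;print(s['eef_pos'],v,s['ft_force'])
for n in('scene','top'):
    c,Q=V(n);x,y,z=[Q[...,i] for i in range(3)]
    m=(abs(y-222)<17)&(z>25)&(z<135)&(c['pixels'].max(-1)<70)&(np.hypot(x,z-72)>24)&(np.hypot(x,z-72)<58)
    P=Q[m];th=np.degrees(np.arctan2(P[:,2]-72,P[:,0]))%360;print(n,np.histogram(th,np.arange(0,361,10))[0].tolist())
E
python3 star.py
```

```text
[573.30830066 147.4402217  127.13194307] [  6.90178238 223.27364795] [ 0.2701369   0.30663742 -1.25403066]
scene [0, 0, 9, 27, 0, 0, 0, 0, 0, 1, 16, 20, 1, 0, 0, 0, 0, 0, 0, 6, 12, 0, 0, 1, 1, 3, 2, 3, 1, 0, 0, 2, 2, 4, 3, 0]
top [0, 0, 0, 0, 1, 0, 0, 0, 0, 0, 0, 14, 4, 0, 0, 0, 0, 0, 0, 14, 26, 13, 1, 1, 3, 3, 0, 0, 0, 1, 1, 2, 3, 1, 0, 0]
```

Emit:
{"op": "play_rows", "data": {"claw": [1,1,1,1,1], "xyz": [[0,0,-16],[0,0,-16],[0,0,-10],[0,0,-6],[0,0,0]], "roll": [0,0,0,0,0]}}

```text
t: 13.95
eef_pos: [569.5, 147.1, 76.8]
tool_rot: [[-0.99, 0.138, -0.003], [0.138, 0.99, -0.001], [0.003, -0.002, -1.0]]
ft_force: [0.4, 0.5, 0.1]
grip_width: 0.2
```

Emit:
{"op": "play_rows", "data": {"claw": [1,1,1,1,1], "xyz": [[-4,0.6,0],[-4,0.6,0],[0,0,0],[-4,0.6,0],[0,0,0]], "roll": [0,0,0,0,0]}}

```text
t: 14.37
eef_pos: [559.7, 149.7, 79.5]
tool_rot: [[-0.99, 0.138, 0.003], [0.138, 0.991, 0.001], [-0.003, 0.001, -1.0]]
ft_force: [1.8, -0.1, -0.2]
grip_width: 0.1
```

Emit:
{"op": "play_rows", "data": {"claw": [1,1,1], "xyz": [[-2,0.3,0],[-2,0.3,0],[0,0,0]], "roll": [0,0,0]}}

```text
t: 14.62
eef_pos: [556.6, 150.3, 79.5]
tool_rot: [[-0.99, 0.138, 0.004], [0.138, 0.99, 0.001], [-0.004, 0.002, -1.0]]
ft_force: [6.0, 0.2, 0.6]
grip_width: -0.3
```

Emit:
{"op": "play_rows", "data": {"claw": [1,1,1,1,1], "xyz": [[-2.5,0.4,-2],[-2.5,0.4,-2.5],[-2.5,0.4,-3],[-2,0.3,-3],[0,0,0]], "roll": [0,0,0,0,0]}}

```text
t: 15.03
eef_pos: [545.8, 151.9, 69.0]
tool_rot: [[-0.99, 0.138, 0.002], [0.138, 0.99, 0.001], [-0.002, 0.001, -1.0]]
ft_force: [-0.2, 1.7, 6.2]
grip_width: 0.4
```

Emit:
{"op": "play_rows", "data": {"claw": [1,1,1,1,1], "xyz": [[-2,0.3,-3.5],[-2,0.3,-3.5],[-1.5,0.2,-3.5],[0,0,0],[0,0,0]], "roll": [0,0,0,0,0]}}

```text
t: 15.45
eef_pos: [539.6, 152.4, 58.0]
tool_rot: [[-0.99, 0.138, 0.0], [0.138, 0.99, 0.001], [-0.0, 0.001, -1.0]]
ft_force: [-0.3, 0.2, 4.3]
grip_width: 0.3
```

```bash
python3 star.py
```

```text
[539.57665154 152.44564922  58.00285447] [-27.19821352 223.53582479] [-0.25636723  0.23758815  4.30472447]
scene [0, 0, 0, 0, 0, 2, 17, 4, 0, 0, 15, 27, 8, 1, 0, 0, 0, 0, 0, 0, 1, 0, 0, 0, 2, 3, 4, 3, 0, 1, 0, 5, 3, 8, 41, 2]
top [0, 0, 0, 0, 0, 0, 0, 0, 0, 0, 0, 0, 0, 1, 7, 9, 3, 0, 0, 3, 15, 16, 1, 0, 0, 0, 0, 0, 0, 0, 0, 0, 7, 1, 0, 0]
```

Emit:
{"op": "play_rows", "data": {"claw": [1,1,1,1,1], "xyz": [[-2,0.3,-3],[-2,0.3,-3],[-2,0.3,-3],[-1,0.1,-3],[0,0,0]], "roll": [0,0,0,0,0]}}

```text
t: 15.97
eef_pos: [534.4, 153.4, 46.2]
tool_rot: [[-0.99, 0.138, 0.004], [0.138, 0.991, 0.001], [-0.003, 0.001, -1.0]]
ft_force: [2.9, -0.6, 4.2]
grip_width: -0.1
```

Emit:
{"op": "play_rows", "data": {"claw": [1,1,1,1,1], "xyz": [[-1,0.1,-3],[0,0,-3],[0,0,-2],[0,0,0],[0,0,0]], "roll": [0,0,0,0,0]}}

```text
t: 16.38
eef_pos: [533.2, 153.4, 38.5]
tool_rot: [[-0.99, 0.138, 0.003], [0.138, 0.99, 0.0], [-0.003, 0.001, -1.0]]
ft_force: [2.4, -0.9, 6.2]
grip_width: 0.3
```

```bash
python3 star.py
```

```text
[533.2216408  153.41098262  38.52894231] [-33.62572617 223.60731707] [ 2.43668982 -0.86744677  6.16765533]
scene [1, 37, 4, 0, 0, 0, 0, 0, 4, 26, 2, 29, 14, 14, 14, 4, 2, 0, 0, 0, 1, 1, 0, 1, 1, 3, 2, 4, 1, 1, 0, 3, 1, 4, 1, 0]
top [1, 3, 0, 0, 0, 0, 0, 0, 0, 0, 0, 0, 0, 0, 1, 3, 1, 3, 8, 7, 14, 10, 0, 0, 0, 0, 0, 0, 0, 0, 1, 0, 15, 1, 1, 0]
```

Emit:
{"op": "play_rows", "data": {"claw": [1,1,1,1,1], "xyz": [[-1,0.1,-2],[0,0,-2],[0,0,-2],[0,0,0],[0,0,0]], "roll": [0,0,0,0,0]}}

```text
t: 16.9
eef_pos: [532.8, 154.0, 33.1]
tool_rot: [[-0.991, 0.137, 0.004], [0.137, 0.991, 0.001], [-0.004, 0.002, -1.0]]
ft_force: [3.2, 1.2, 9.0]
grip_width: 0.0
```

Emit:
{"op": "play_rows", "data": {"claw": [1,1,1,1], "xyz": [[0,0,-1.5],[0,0,-1.5],[0,0,0],[0,0,0]], "roll": [0,0,0,0]}}

```text
t: 17.23
eef_pos: [533.1, 153.9, 31.9]
tool_rot: [[-0.991, 0.137, 0.006], [0.137, 0.991, 0.001], [-0.006, 0.002, -1.0]]
ft_force: [-2.8, -1.1, 19.6]
grip_width: -0.1
```

```bash
python3 star.py
```

```text
[533.08969796 153.92716254  31.92417894] [-33.82822331 224.10011068] [-2.82041308 -1.10891602 19.60554441]
scene [0, 0, 29, 8, 0, 0, 0, 0, 0, 4, 30, 23, 7, 6, 12, 7, 4, 3, 0, 1, 3, 0, 0, 2, 1, 2, 3, 3, 1, 0, 1, 3, 1, 7, 0, 0]
top [0, 0, 0, 0, 0, 0, 0, 0, 0, 0, 0, 0, 0, 0, 0, 1, 0, 4, 3, 9, 14, 7, 0, 0, 0, 0, 0, 0, 0, 0, 0, 0, 14, 5, 0, 0]
```

Emit:
{"op": "play_rows", "data": {"claw": [1,1,1,1,1], "xyz": [[-4,0.5,6],[-18,2.5,8],[0,0,30],[0,0,35],[0,0,20]], "roll": [0,0,0,0,0]}}

```text
t: 17.75
eef_pos: [508.3, 156.3, 129.8]
tool_rot: [[-0.99, 0.138, 0.0], [0.138, 0.99, 0.0], [-0.0, 0.0, -1.0]]
ft_force: [1.2, -0.5, 0.5]
grip_width: 0.1
```

Emit:
{"op": "play_rows", "data": {"claw": [1,1,1,1,1], "xyz": [[20,-2.8,0],[20,-2.8,0],[21,-2.9,0],[0,0,0],[0,0,0]], "roll": [0,0,0,0,0]}}

```text
t: 18.17
eef_pos: [568.9, 147.4, 125.5]
tool_rot: [[-0.99, 0.139, -0.004], [0.139, 0.99, -0.001], [0.004, -0.001, -1.0]]
ft_force: [0.2, 0.7, 0.4]
grip_width: -0.4
```

```bash
cat >> star.py <<'E'
c,Q=V('scene');hsv=cv2.cvtColor(c['pixels'],cv2.COLOR_RGB2HSV).astype(int);x,y,z=[Q[...,i] for i in range(3)]
red=(abs(x)<50)&(y>80)&(y<200)&(hsv[...,1]>120)&((hsv[...,0]<9)|(hsv[...,0]>171))&(z>85)&(z<145)
print('red top/low',np.median(Q[red&(z>122)],0).round(1),np.median(Q[red&(z<112)],0).round(1))
E
python3 star.py
```

```text
[568.85512842 147.42839105 125.52834078] [  2.49359462 222.64217065] [0.1626406  0.65246923 0.36787003]
scene [0, 0, 33, 4, 0, 0, 0, 0, 0, 1, 27, 7, 0, 0, 0, 0, 0, 0, 2, 17, 5, 0, 0, 1, 1, 3, 2, 3, 1, 0, 0, 3, 0, 6, 0, 0]
top [0, 0, 0, 0, 0, 0, 0, 0, 0, 0, 6, 8, 0, 0, 0, 0, 0, 0, 6, 19, 23, 14, 1, 1, 4, 5, 0, 0, 0, 0, 1, 2, 4, 0, 0, 0]
red top/low [  3.1 159.8 132.7] [  1.6 160.3 101.2]
```

Emit:
{"op": "play_rows", "data": {"claw": [1,1,1,1,1], "xyz": [[0,0,-16],[0,0,-16],[0,0,-10],[0,0,-5],[-4,0.6,0]], "roll": [0,0,0,0,0]}}

```text
t: 18.73
eef_pos: [565.1, 148.2, 79.2]
tool_rot: [[-0.99, 0.138, -0.002], [0.138, 0.99, -0.001], [0.002, -0.001, -1.0]]
ft_force: [4.0, 0.2, -1.5]
grip_width: 0.0
```

Emit:
{"op": "play_rows", "data": {"claw": [1,1,1,1,1], "xyz": [[-3,0.4,0],[-3,0.4,0],[-3,0.4,0],[-2,0.3,-1],[0,0,0]], "roll": [0,0,0,0,0]}}

```text
t: 19.15
eef_pos: [556.8, 150.5, 81.5]
tool_rot: [[-0.991, 0.137, 0.006], [0.137, 0.991, 0.001], [-0.006, 0.002, -1.0]]
ft_force: [4.6, -0.7, 0.2]
grip_width: 0.2
```

Emit:
{"op": "play_rows", "data": {"claw": [1,1,1,1,1], "xyz": [[-2.5,0.4,-2],[-2.5,0.4,-2.5],[-2.5,0.4,-3],[-2,0.3,-3],[0,0,0]], "roll": [0,0,0,0,0]}}

```text
t: 19.57
eef_pos: [545.8, 151.8, 70.5]
tool_rot: [[-0.991, 0.137, 0.003], [0.137, 0.991, 0.001], [-0.003, 0.001, -1.0]]
ft_force: [1.2, -0.8, 4.8]
grip_width: 0.1
```

```bash
cat >> star.py <<'E'
m=(abs(x)<12)&(y>200)&(y<250)&(z>86)&(z<92)&(c['pixels'].max(-1)<90);print('hub',np.percentile(y[m],[5,50,95]).round(1))
E
python3 star.py
```

```text
[545.76028614 151.76738484  70.48642872] [-20.98036147 223.72475683] [ 1.23669185 -0.81269964  4.82236803]
scene [0, 0, 0, 0, 11, 20, 0, 0, 0, 6, 24, 3, 2, 1, 0, 0, 0, 0, 0, 0, 1, 1, 0, 1, 1, 3, 3, 3, 1, 1, 0, 4, 4, 9, 2, 0]
top [0, 0, 0, 0, 0, 0, 0, 0, 0, 0, 0, 0, 5, 9, 4, 0, 0, 0, 0, 1, 13, 17, 1, 1, 0, 1, 0, 0, 0, 0, 0, 0, 6, 3, 0, 0]
red top/low [  3.2 159.9 133.7] [  2.  160.2 101.2]
hub [210.9 224.1 234. ]
```

Emit:
{"op": "play_rows", "data": {"claw": [1,1,1,1,1], "xyz": [[-2,0.3,-3.5],[-2,0.3,-3.5],[-1.5,0.2,-3.5],[0,0,0],[0,0,0]], "roll": [0,0,0,0,0]}}

```text
t: 20.13
eef_pos: [539.6, 152.6, 59.3]
tool_rot: [[-0.99, 0.138, 0.001], [0.138, 0.99, 0.001], [-0.001, 0.001, -1.0]]
ft_force: [-0.8, 0.4, 4.6]
grip_width: 0.1
```

Emit:
{"op": "play_rows", "data": {"claw": [1,1,1,1,1], "xyz": [[-2,0.3,-3],[-2,0.3,-3],[-2,0.3,-3],[0,0,0],[0,0,0]], "roll": [0,0,0,0,0]}}

```text
t: 20.55
eef_pos: [535.1, 153.5, 50.5]
tool_rot: [[-0.99, 0.138, 0.003], [0.138, 0.99, 0.001], [-0.003, 0.001, -1.0]]
ft_force: [4.5, 0.1, 4.6]
grip_width: -0.0
```

Emit:
{"op": "play_rows", "data": {"claw": [1,1,1,1,1], "xyz": [[-1,0.1,-3],[-1,0.1,-3],[0,0,-2],[0,0,0],[0,0,0]], "roll": [0,0,0,0,0]}}

```text
t: 20.97
eef_pos: [532.8, 153.8, 42.3]
tool_rot: [[-0.99, 0.138, 0.002], [0.138, 0.99, 0.001], [-0.002, 0.001, -1.0]]
ft_force: [3.5, -0.5, 5.5]
grip_width: 0.1
```

```bash
python3 star.py
```

```text
[532.76883537 153.83582391  42.25091562] [-34.13325141 223.9650055 ] [ 3.48392751 -0.47389808  5.4729288 ]
scene [22, 20, 0, 0, 0, 0, 0, 2, 20, 11, 0, 23, 18, 11, 13, 6, 1, 0, 0, 0, 0, 0, 0, 2, 2, 3, 2, 4, 1, 1, 1, 2, 3, 6, 3, 1]
top [4, 1, 0, 0, 0, 0, 0, 0, 0, 0, 0, 0, 0, 0, 1, 3, 2, 4, 11, 1, 11, 11, 1, 0, 0, 0, 0, 0, 0, 1, 0, 0, 11, 3, 0, 2]
red top/low [  3.8 160.8 132.5] [  3.2 161.8 101.8]
hub [210.8 225.9 234.7]
```

Emit:
{"op": "play_rows", "data": {"claw": [1,1,1,1,1], "xyz": [[-1,0.1,-2.5],[0,0,-2.5],[0,0,-2.5],[0,0,0],[0,0,0]], "roll": [0,0,0,0,0]}}

```text
t: 21.53
eef_pos: [531.9, 153.9, 35.0]
tool_rot: [[-0.99, 0.138, 0.002], [0.138, 0.99, 0.001], [-0.002, 0.001, -1.0]]
ft_force: [4.6, -0.5, 6.6]
grip_width: -0.2
```

Emit:
{"op": "play_rows", "data": {"claw": [1,1,1,1,1], "xyz": [[-4,0.5,6],[-18,2.5,8],[0,0,30],[0,0,35],[0,0,17]], "roll": [0,0,0,0,0]}}

```text
t: 21.95
eef_pos: [508.0, 156.6, 132.7]
tool_rot: [[-0.991, 0.138, 0.0], [0.138, 0.991, 0.001], [-0.0, 0.001, -1.0]]
ft_force: [0.4, 0.9, -0.1]
grip_width: -0.2
```

Emit:
{"op": "play_rows", "data": {"claw": [1,1,1,1,1], "xyz": [[-15,2,0],[-15,2,0],[0,0,0],[0,0,0],[0,0,0]], "roll": [0,0,0,0,0]}}

```text
t: 22.37
eef_pos: [477.8, 160.3, 129.2]
tool_rot: [[-0.99, 0.138, -0.002], [0.138, 0.99, -0.001], [0.002, -0.001, -1.0]]
ft_force: [-0.1, 0.2, -0.3]
grip_width: -0.1
```

```bash
python3 star.py
python3 - <<'E'
from h import *
c=snap('scene');d=snap('top');cv2.imwrite('pics/mid.png',np.hstack([cv2.resize(c['pixels'][210:330,260:390],(520,480),interpolation=cv2.INTER_CUBIC),cv2.resize(d['pixels'][225:285,240:275],(280,480),interpolation=cv2.INTER_CUBIC)])[:,:,::-1])
E
```

```text
[477.83822122 160.28832051 129.19374521] [-89.42729856 222.70984294] [-0.13170221  0.18359723 -0.29500174]
scene [0, 9, 29, 0, 0, 0, 0, 0, 0, 19, 16, 0, 0, 0, 0, 0, 0, 0, 13, 12, 0, 1, 0, 1, 1, 2, 2, 3, 1, 0, 1, 3, 0, 3, 0, 0]
top [1, 14, 17, 4, 0, 0, 0, 0, 0, 0, 7, 2, 0, 0, 0, 0, 0, 1, 2, 7, 5, 1, 1, 0, 4, 4, 0, 0, 0, 1, 0, 3, 15, 6, 0, 0]
red top/low [  1.8 161.6 132.3] [  3.2 162.  102.7]
hub [211.3 224.2 233.6]
```

View pics/mid.png

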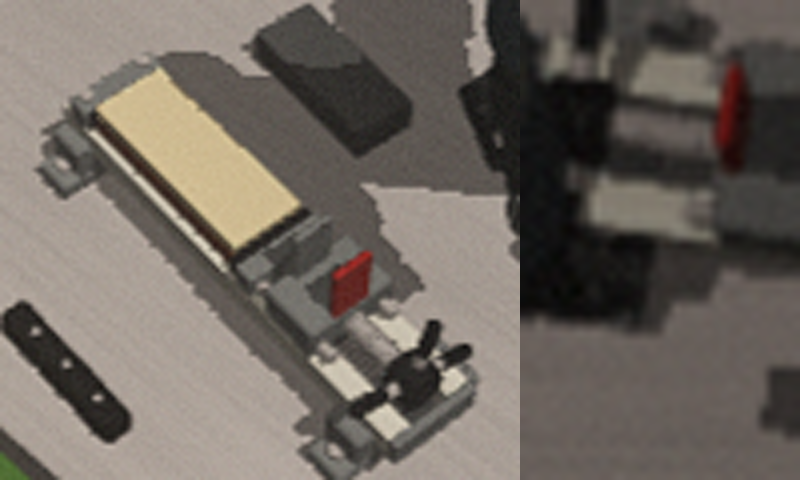

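Pad and stone are in contact at (235,245), the lever is out at (350,280), and the jaw is now extending from the carriage. The slack in the rack is being taken up, so I'll start the next stroke.

Emit:
{"op": "play_rows", "data": {"claw": [1,1,1,1,1], "xyz": [[32,-4.5,0],[32,-4.5,0],[32,-4.5,0],[0,0,0],[0,0,-16]], "roll": [0,0,0,0,0]}}

```text
t: 23.03
eef_pos: [578.1, 146.8, 115.3]
tool_rot: [[-0.99, 0.14, 0.004], [0.14, 0.99, 0.001], [-0.004, 0.001, -1.0]]
ft_force: [-0.0, 0.7, 0.6]
grip_width: 0.1
```

Emit:
{"op": "play_rows", "data": {"claw": [1,1,1,1,1], "xyz": [[0,0,-16],[0,0,-11],[0,0,-5],[-4,0.6,0],[-4,0.6,0]], "roll": [0,0,0,0,0]}}

```text
t: 23.45
eef_pos: [567.9, 148.1, 82.2]
tool_rot: [[-0.99, 0.138, 0.002], [0.138, 0.99, -0.0], [-0.002, 0.0, -1.0]]
ft_force: [6.0, -1.3, -1.4]
grip_width: 0.3
```

Emit:
{"op": "play_rows", "data": {"claw": [1,1,1,1,1], "xyz": [[-3,0.4,0],[-3,0.4,0],[-3,0.4,0],[-3,0.4,0],[0,0,0]], "roll": [0,0,0,0,0]}}

```text
t: 23.87
eef_pos: [556.8, 150.6, 84.4]
tool_rot: [[-0.991, 0.137, 0.006], [0.137, 0.991, 0.002], [-0.006, 0.003, -1.0]]
ft_force: [4.6, 0.4, 1.9]
grip_width: -0.1
```

```bash
python3 star.py
```

```text
[556.84303189 150.59409818  84.3835303 ] [ -9.84218229 224.1053086 ] [4.58546123 0.39786199 1.94793865]
scene [0, 0, 2, 32, 1, 0, 0, 0, 3, 4, 3, 1, 0, 0, 0, 0, 0, 0, 0, 4, 12, 0, 0, 1, 1, 5, 3, 2, 0, 2, 0, 4, 0, 6, 1, 0]
top [0, 0, 0, 0, 0, 0, 0, 0, 0, 0, 0, 11, 6, 0, 0, 0, 0, 0, 0, 7, 29, 18, 1, 0, 5, 2, 1, 0, 0, 0, 0, 0, 5, 1, 0, 0]
red top/low [  1.7 161.6 133.6] [  4.3 162.1 103.3]
hub [211.2 224.9 234.4]
```

Emit:
{"op": "play_rows", "data": {"claw": [1,1,1,1,1], "xyz": [[-2.5,0.4,-3],[-2.5,0.4,-3.5],[-2.5,0.4,-3.5],[-2,0.3,-3.5],[0,0,0]], "roll": [0,0,0,0,0]}}

```text
t: 24.43
eef_pos: [545.1, 151.3, 69.4]
tool_rot: [[-0.99, 0.138, 0.001], [0.138, 0.99, 0.0], [-0.001, 0.0, -1.0]]
ft_force: [0.8, 0.5, 7.6]
grip_width: 0.1
```

Emit:
{"op": "play_rows", "data": {"claw": [1,1,1,1,1], "xyz": [[-2,0.3,-3],[-1.5,0.2,-3],[-1.5,0.2,-3],[0,0,0],[0,0,0]], "roll": [0,0,0,0,0]}}

```text
t: 24.85
eef_pos: [539.4, 151.9, 60.2]
tool_rot: [[-0.99, 0.138, -0.001], [0.138, 0.99, 0.0], [0.001, -0.0, -1.0]]
ft_force: [-1.3, 0.4, 7.3]
grip_width: 0.4
```

Emit:
{"op": "play_rows", "data": {"claw": [1,1,1,1,1], "xyz": [[-2,0.3,-3],[-2,0.3,-3],[0,0,0],[0,0,0],[0,0,0]], "roll": [0,0,0,0,0]}}

```text
t: 25.27
eef_pos: [536.7, 152.4, 54.5]
tool_rot: [[-0.99, 0.138, 0.001], [0.138, 0.99, -0.0], [-0.001, 0.0, -1.0]]
ft_force: [3.0, -1.0, 7.0]
grip_width: -0.1
```

```bash
python3 star.py
```

```text
[536.71979707 152.43323146  54.46930109] [-30.02553706 223.12593058] [ 3.00299748 -0.99774709  7.03248702]
scene [1, 0, 0, 0, 0, 0, 13, 14, 0, 0, 5, 26, 13, 7, 0, 0, 0, 0, 0, 0, 0, 1, 0, 1, 2, 4, 3, 3, 1, 2, 0, 0, 1, 9, 15, 30]
top [0, 0, 0, 0, 0, 0, 0, 0, 0, 0, 0, 0, 0, 1, 8, 7, 11, 0, 0, 1, 20, 15, 1, 0, 0, 0, 0, 0, 0, 0, 0, 0, 9, 0, 0, 0]
red top/low [  2.  162.6 132.3] [  4.6 163.3 101.2]
hub [212.6 226.8 234.4]
```

Emit:
{"op": "play_rows", "data": {"claw": [1,1,1,1], "xyz": [[-1.3,0.2,-2],[-1.3,0.2,-2],[0,0,0],[0,0,0]], "roll": [0,0,0,0]}}

```text
t: 25.75
eef_pos: [535.3, 152.7, 51.0]
tool_rot: [[-0.991, 0.137, 0.004], [0.137, 0.991, -0.0], [-0.004, 0.0, -1.0]]
ft_force: [4.9, -2.7, 6.1]
grip_width: -0.1
```

Emit:
{"op": "play_rows", "data": {"claw": [1,1,1,1], "xyz": [[-1,0.1,-2],[-1,0.1,-2],[0,0,0],[0,0,0]], "roll": [0,0,0,0]}}

```text
t: 26.08
eef_pos: [534.0, 153.0, 47.3]
tool_rot: [[-0.991, 0.137, 0.005], [0.137, 0.991, -0.0], [-0.005, 0.001, -1.0]]
ft_force: [4.9, -1.7, 6.1]
grip_width: 0.2
```

```bash
python3 star.py
```

```text
[533.95765904 152.95387883  47.29609526] [-32.83325425 223.25709573] [ 4.91039219 -1.6791046   6.05881396]
scene [31, 0, 0, 0, 0, 0, 2, 17, 16, 0, 1, 17, 24, 11, 9, 0, 0, 0, 0, 0, 2, 1, 0, 1, 2, 4, 3, 2, 2, 1, 0, 3, 4, 8, 1, 14]
top [0, 0, 0, 0, 0, 0, 0, 0, 0, 0, 0, 0, 0, 1, 1, 4, 6, 10, 1, 0, 8, 19, 3, 0, 0, 0, 0, 0, 0, 0, 1, 0, 11, 1, 1, 5]
red top/low [  1.8 162.7 132.6] [  3.3 163.  101.4]
hub [213.6 226.6 233.9]
```

Emit:
{"op": "play_rows", "data": {"claw": [1,1,1,1], "xyz": [[-0.5,0.1,-2.5],[-0.5,0.1,-2.5],[0,0,0],[0,0,0]], "roll": [0,0,0,0]}}

```text
t: 26.57
eef_pos: [533.2, 153.1, 42.6]
tool_rot: [[-0.991, 0.137, 0.005], [0.137, 0.991, -0.0], [-0.005, 0.001, -1.0]]
ft_force: [6.2, -3.5, 6.8]
grip_width: 0.1
```

Emit:
{"op": "play_rows", "data": {"claw": [1,1,1,1], "xyz": [[0,0,-2],[0,0,-2],[0,0,0],[0,0,0]], "roll": [0,0,0,0]}}

```text
t: 26.9
eef_pos: [532.8, 153.1, 38.9]
tool_rot: [[-0.991, 0.137, 0.005], [0.137, 0.991, -0.0], [-0.005, 0.001, -1.0]]
ft_force: [2.7, -2.7, 10.5]
grip_width: 0.2
```

```bash
python3 star.py
```

```text
[532.82958946 153.11491354  38.93301791] [-33.97275724 223.25956632] [ 2.65178615 -2.65886204 10.52006019]
scene [1, 38, 3, 0, 0, 0, 0, 0, 12, 24, 2, 20, 17, 16, 14, 5, 2, 1, 0, 0, 2, 0, 0, 1, 2, 5, 2, 3, 0, 2, 0, 4, 2, 5, 1, 0]
top [3, 4, 0, 0, 0, 0, 0, 0, 0, 0, 0, 0, 0, 0, 1, 4, 0, 5, 10, 5, 8, 12, 1, 0, 0, 0, 0, 0, 0, 0, 0, 2, 9, 3, 1, 0]
red top/low [  0.8 163.  132.7] [  3.8 163.2 102.5]
hub [210.9 225.1 233.7]
```

Emit:
{"op": "play_rows", "data": {"claw": [1,1,1,1], "xyz": [[0,0,-1],[0,0,-1],[0,0,0],[0,0,0]], "roll": [0,0,0,0]}}

```text
t: 27.38
eef_pos: [532.9, 153.0, 37.2]
tool_rot: [[-0.991, 0.137, 0.005], [0.137, 0.991, -0.0], [-0.005, 0.0, -1.0]]
ft_force: [2.2, -3.3, 12.5]
grip_width: 0.0
```

```bash
python3 - <<'E'
from h import *
F=[]
for i in range(8):
    robot.camera('top');s=robot.observe();F.append(np.r_[s['ft_force'],s['ft_torque'],s['eef_pos']])
print(np.mean(F,0).round(2),np.std(F,0).round(2))
E
python3 star.py
```

```text
[ 2.0700e+00 -2.9700e+00  1.2660e+01 -1.1000e+00 -8.6000e-01  1.0000e-02
  5.3286e+02  1.5307e+02  3.7210e+01] [0.4  0.36 0.58 0.02 0.04 0.03 0.01 0.02 0.01]
[532.85408286 153.05669135  37.21714962] [-33.94039924 223.20531957] [ 1.58597568 -2.87445077 12.51260235]
scene [0, 32, 9, 0, 0, 0, 0, 0, 4, 25, 7, 26, 17, 12, 14, 4, 6, 1, 0, 1, 0, 0, 0, 1, 2, 2, 5, 3, 1, 0, 0, 2, 0, 5, 0, 0]
top [0, 3, 0, 0, 0, 0, 0, 0, 0, 0, 0, 0, 0, 1, 0, 2, 2, 3, 10, 6, 11, 11, 2, 0, 0, 0, 0, 0, 0, 0, 1, 0, 11, 6, 0, 0]
red top/low [  2.7 162.9 131.6] [  3.8 163.3 101.5]
hub [211.7 224.2 232.4]
```

Emit:
{"op": "play_rows", "data": {"claw": [1,1,1,1], "xyz": [[0,0,-1],[0,0,-1.2],[0,0,0],[0,0,0]], "roll": [0,0,0,0]}}

```text
t: 28.27
eef_pos: [532.9, 153.1, 35.1]
tool_rot: [[-0.991, 0.137, 0.005], [0.137, 0.991, -0.0], [-0.005, 0.001, -1.0]]
ft_force: [1.3, -3.3, 13.1]
grip_width: 0.2
```

Run:
```python
from h import *
F=[]
for i in range(6):
    robot.camera('top');s=robot.observe();F.append(np.r_[s['ft_force'],s['ft_torque'],s['eef_pos']])
print(np.mean(F,0).round(2))
```

```text
[ 1.9900e+00 -2.9900e+00  1.2590e+01 -1.0800e+00 -8.2000e-01 -1.0000e-02
  5.3290e+02  1.5308e+02  3.5110e+01]
```

Emit:
{"op": "play_rows", "data": {"claw": [1,1,1,1,1], "xyz": [[-4,0.5,6],[-18,2.5,8],[0,0,30],[0,0,35],[0,0,13]], "roll": [0,0,0,0,0]}}

```text
t: 28.98
eef_pos: [508.7, 156.6, 128.1]
tool_rot: [[-0.991, 0.137, 0.003], [0.137, 0.991, 0.001], [-0.002, 0.001, -1.0]]
ft_force: [1.8, 0.3, -0.2]
grip_width: 0.2
```

Emit:
{"op": "play_rows", "data": {"claw": [1,1,1,1,1], "xyz": [[21,-3,0],[22,-3,0],[23,-3,0],[0,0,0],[0,0,0]], "roll": [0,0,0,0,0]}}

```text
t: 29.4
eef_pos: [573.5, 147.0, 122.5]
tool_rot: [[-0.99, 0.139, -0.004], [0.139, 0.99, -0.001], [0.004, -0.001, -1.0]]
ft_force: [-0.1, 0.4, 0.8]
grip_width: 0.0
```

```bash
python3 star.py
```

```text
[573.45104678 146.96841878 122.53478028] [  7.10880158 222.82630301] [-0.13777732  0.35548721  0.83236447]
scene [0, 15, 23, 0, 0, 0, 0, 0, 0, 17, 20, 0, 0, 0, 0, 0, 0, 0, 13, 13, 1, 0, 0, 1, 2, 4, 2, 4, 1, 2, 1, 2, 1, 5, 2, 0]
top [0, 0, 0, 0, 0, 0, 0, 0, 1, 0, 9, 4, 0, 1, 0, 0, 0, 1, 17, 17, 7, 17, 2, 3, 4, 2, 0, 0, 0, 0, 0, 3, 4, 3, 0, 0]
red top/low [  2.8 162.7 132.5] [  3.5 163.5 102. ]
hub [211.4 223.8 233.8]
```

Emit:
{"op": "play_rows", "data": {"claw": [1,1,1,1,1], "xyz": [[6,-0.8,-14],[0,0,-16],[0,0,-12],[0,0,0],[0,0,0]], "roll": [0,0,0,0,0]}}

```text
t: 29.97
eef_pos: [579.7, 146.5, 82.1]
tool_rot: [[-0.991, 0.137, -0.001], [0.137, 0.991, -0.001], [0.001, -0.001, -1.0]]
ft_force: [0.1, 0.1, 0.1]
grip_width: -0.0
```

Emit:
{"op": "play_rows", "data": {"claw": [1,1,1,1,1], "xyz": [[-3,0.4,0],[-3,0.4,0],[-2,0.3,0],[0,0,0],[0,0,0]], "roll": [0,0,0,0,0]}}

```text
t: 30.38
eef_pos: [572.7, 147.9, 82.6]
tool_rot: [[-0.99, 0.138, 0.001], [0.138, 0.99, 0.0], [-0.001, 0.001, -1.0]]
ft_force: [-0.4, -0.8, 0.0]
grip_width: -0.4
```

Emit:
{"op": "play_rows", "data": {"claw": [1,1,1,1], "xyz": [[-2,0.3,0],[-2,0.3,0],[0,0,0],[0,0,0]], "roll": [0,0,0,0]}}

```text
t: 30.72
eef_pos: [569.2, 148.3, 82.3]
tool_rot: [[-0.99, 0.138, 0.001], [0.138, 0.99, 0.0], [-0.001, 0.0, -1.0]]
ft_force: [1.7, -0.1, -0.5]
grip_width: -0.2
```

```bash
cat > F.py <<'E'
from h import *
F=[]
for i in range(5):
    robot.camera('top');s=robot.observe();F.append(np.r_[s['ft_force'],s['ft_torque'],(np.array(s['eef_pos'][:2])-O)@R,s['eef_pos'][2]])
print(np.mean(F,0).round(2))
E
python3 F.py;python3 star.py
```

```text
[ 3.0900e+00 -1.1000e-01 -1.2000e-01 -8.0000e-02 -1.0000e+00 -1.0000e-02
  2.6700e+00  2.2355e+02  8.2290e+01]
[569.11475031 148.31743835  82.277019  ] [  2.62695841 223.55869818] [ 3.90182295 -0.3155997  -0.44054557]
scene [0, 13, 27, 0, 0, 0, 0, 13, 1, 0, 1, 0, 0, 0, 0, 0, 0, 0, 10, 8, 0, 0, 0, 1, 2, 3, 6, 3, 1, 2, 1, 2, 1, 2, 0, 0]
top [0, 0, 0, 0, 0, 0, 0, 0, 0, 3, 13, 2, 0, 0, 0, 0, 0, 0, 15, 20, 15, 13, 2, 1, 4, 4, 0, 0, 0, 0, 0, 0, 0, 0, 0, 0]
red top/low [  5.6 162.7 132.3] [  3.6 163.7 100.1]
hub [211.5 224.5 234. ]
```

Emit:
{"op": "play_rows", "data": {"claw": [1,1,1,1], "xyz": [[-1.5,0.2,0],[-1.5,0.2,0],[0,0,0],[0,0,0]], "roll": [0,0,0,0]}}

```text
t: 31.45
eef_pos: [567.3, 148.7, 82.5]
tool_rot: [[-0.99, 0.138, 0.003], [0.138, 0.99, 0.0], [-0.003, 0.001, -1.0]]
ft_force: [7.7, -1.6, -1.8]
grip_width: -0.1
```

```bash
python3 F.py
```

```text
[ 7.7100e+00 -9.4000e-01 -2.0800e+00 -3.7000e-01 -2.7700e+00  2.0000e-02
  8.3000e-01  2.2371e+02  8.2510e+01]
```

Emit:
{"op": "play_rows", "data": {"claw": [1,1,1,1], "xyz": [[-1.5,0.2,0],[-1.5,0.2,0],[0,0,0],[0,0,0]], "roll": [0,0,0,0]}}

```text
t: 32.03
eef_pos: [564.7, 149.3, 82.6]
tool_rot: [[-0.99, 0.138, 0.004], [0.138, 0.99, 0.001], [-0.004, 0.001, -1.0]]
ft_force: [8.8, -0.1, -3.0]
grip_width: -0.1
```

```bash
python3 F.py; python3 star.py
```

```text
[ 8.590e+00 -7.300e-01 -2.750e+00 -2.700e-01 -3.050e+00  2.000e-02
 -1.920e+00  2.239e+02  8.260e+01]
[564.65775075 149.30448443  82.58419558] [ -1.92403619 223.91584395] [ 8.29181059 -0.41617108 -3.66975563]
scene [0, 3, 30, 5, 0, 0, 0, 3, 6, 1, 1, 0, 0, 0, 0, 0, 0, 0, 2, 22, 0, 0, 0, 1, 2, 2, 4, 4, 1, 0, 1, 3, 2, 7, 2, 0]
top [0, 0, 0, 0, 0, 0, 0, 0, 0, 1, 6, 11, 1, 0, 0, 0, 0, 2, 4, 17, 18, 15, 2, 1, 4, 4, 0, 0, 0, 0, 0, 0, 0, 0, 0, 0]
red top/low [  4.  162.9 132.5] [  4.2 163.4 101.5]
hub [211.  222.7 232.8]
```

Emit:
{"op": "play_rows", "data": {"claw": [1,1,1,1], "xyz": [[-1.5,0.2,-0.5],[-1.5,0.2,-0.7],[0,0,0],[0,0,0]], "roll": [0,0,0,0]}}

```text
t: 32.77
eef_pos: [562.0, 149.7, 82.0]
tool_rot: [[-0.99, 0.138, 0.005], [0.138, 0.99, 0.001], [-0.005, 0.001, -1.0]]
ft_force: [8.9, -0.8, -0.6]
grip_width: 0.3
```

```bash
python3 F.py
```

```text
[ 8.380e+00 -1.130e+00 -4.300e-01 -3.700e-01 -2.880e+00  1.000e-02
 -4.600e+00  2.239e+02  8.200e+01]
```

Emit:
{"op": "play_rows", "data": {"claw": [1,1,1,1], "xyz": [[-1.5,0.2,-0.7],[-1.5,0.2,-0.8],[0,0,0],[0,0,0]], "roll": [0,0,0,0]}}

```text
t: 33.35
eef_pos: [559.3, 150.0, 80.9]
tool_rot: [[-0.99, 0.137, 0.006], [0.137, 0.991, 0.001], [-0.006, 0.001, -1.0]]
ft_force: [6.9, -0.8, 1.1]
grip_width: 0.2
```

```bash
python3 F.py; python3 star.py
```

```text
[ 7.8500e+00 -9.3000e-01  7.2000e-01 -4.3000e-01 -2.8100e+00  4.0000e-02
 -7.3700e+00  2.2389e+02  8.0860e+01]
[559.26318442 150.01001029  80.8633168 ] [ -7.3642932  223.86372515] [ 7.85489459 -0.96280073  0.88673595]
scene [0, 0, 3, 28, 0, 0, 0, 0, 11, 3, 3, 0, 0, 0, 0, 0, 0, 0, 0, 9, 11, 1, 0, 1, 2, 4, 4, 2, 1, 1, 0, 3, 2, 6, 0, 0]
top [0, 0, 0, 0, 0, 0, 0, 0, 0, 0, 4, 10, 5, 0, 0, 0, 0, 0, 0, 12, 28, 14, 1, 0, 3, 2, 1, 0, 0, 0, 0, 0, 2, 1, 0, 0]
red top/low [  1.7 162.7 132.7] [  2.7 163.3 102.2]
hub [210.2 223.2 232.7]
```

Emit:
{"op": "play_rows", "data": {"claw": [1,1,1,1,1], "xyz": [[-1.5,0.2,-0.8],[-1.5,0.2,-1],[-1.5,0.2,-1.2],[0,0,0],[0,0,0]], "roll": [0,0,0,0,0]}}

```text
t: 34.17
eef_pos: [554.9, 150.6, 78.5]
tool_rot: [[-0.991, 0.137, 0.006], [0.137, 0.991, 0.001], [-0.006, 0.002, -1.0]]
ft_force: [6.8, -0.9, 5.7]
grip_width: -0.3
```

```bash
python3 F.py
```

```text
[  7.05  -1.81   4.12  -0.52  -2.33   0.   -11.76 223.88  78.5 ]
```

Emit:
{"op": "play_rows", "data": {"claw": [1,1,1,1,1], "xyz": [[-1.5,0.2,-1.2],[-1.5,0.2,-1.5],[-1.5,0.2,-1.7],[0,0,0],[0,0,0]], "roll": [0,0,0,0,0]}}

```text
t: 34.83
eef_pos: [550.0, 151.3, 74.9]
tool_rot: [[-0.991, 0.137, 0.006], [0.137, 0.991, 0.001], [-0.006, 0.002, -1.0]]
ft_force: [2.5, -1.2, 11.0]
grip_width: -0.0
```

```bash
python3 F.py; python3 star.py
```

```text
[ 2.8800e+00 -9.4000e-01  9.9100e+00 -4.0000e-01 -9.8000e-01  2.0000e-02
 -1.6720e+01  2.2382e+02  7.4880e+01]
[549.99313083 151.29226091  74.88476015] [-16.72258606 223.84335489] [ 2.59982299 -0.93822429 10.32483146]
scene [0, 0, 0, 5, 23, 3, 0, 0, 0, 13, 9, 3, 0, 0, 0, 0, 0, 0, 0, 0, 0, 0, 0, 0, 1, 2, 5, 2, 1, 0, 0, 3, 1, 5, 2, 0]
top [0, 0, 0, 0, 0, 0, 0, 0, 0, 0, 0, 2, 6, 9, 0, 0, 0, 0, 0, 2, 12, 17, 2, 1, 2, 2, 0, 0, 0, 0, 0, 0, 6, 2, 0, 0]
red top/low [  3.  163.8 132.3] [  1.8 164.3 103.2]
hub [211.  221.3 233.8]
```

Emit:
{"op": "play_rows", "data": {"claw": [1,1,1,1,1], "xyz": [[-1.5,0.2,-1.5],[-1.5,0.2,-1.5],[-1.2,0.2,-1.5],[0,0,0],[0,0,0]], "roll": [0,0,0,0,0]}}

```text
t: 35.65
eef_pos: [545.0, 151.9, 70.5]
tool_rot: [[-0.991, 0.137, 0.005], [0.137, 0.991, 0.001], [-0.005, 0.001, -1.0]]
ft_force: [0.0, -0.5, 12.4]
grip_width: 0.2
```

```bash
python3 F.py; python3 star.py
```

```text
[ 1.0000e-01 -7.5000e-01  1.3010e+01 -2.7000e-01  1.1000e-01  1.0000e-02
 -2.1690e+01  2.2376e+02  7.0490e+01]
[545.06959483 151.90577695  70.4889866 ] [-21.68359147 223.76567646] [ 0.21797667 -0.69309894 12.20378633]
scene [0, 0, 0, 0, 12, 19, 0, 0, 0, 3, 24, 2, 2, 1, 0, 0, 0, 0, 0, 0, 0, 2, 0, 1, 2, 3, 4, 3, 1, 1, 1, 2, 8, 8, 1, 0]
top [0, 0, 0, 0, 0, 0, 0, 0, 0, 0, 0, 0, 5, 8, 3, 0, 0, 0, 0, 1, 14, 16, 3, 0, 0, 0, 0, 0, 0, 0, 0, 0, 5, 3, 0, 0]
red top/low [  2.8 163.8 131.4] [  2.4 164.1 102.7]
hub [210.3 222.1 233.2]
```

The clean reading is Fz = 13 N at a 33 mm arm, so about 0.43 N m and roughly 120 N of clamping, inside the target. Lifting away.

Emit:
{"op": "play_rows", "data": {"claw": [1,1,1,1,1], "xyz": [[0,0,10],[0,0,30],[0,0,35],[-30,0,10],[-40,0,0]], "roll": [0,0,0,0,0]}}

```text
t: 36.47
eef_pos: [475.1, 152.4, 155.0]
tool_rot: [[-0.99, 0.139, 0.004], [0.139, 0.99, 0.002], [-0.003, 0.002, -1.0]]
ft_force: [-0.5, 0.9, 0.5]
grip_width: -0.1
```

Emit:
{"op": "play_rows", "data": {"claw": [1,1,1,1,1], "xyz": [[-40,0,0],[0,0,0],[0,0,0],[0,0,0],[0,0,0]], "roll": [0,0,0,0,0]}}

```text
t: 36.88
eef_pos: [433.8, 151.8, 152.5]
tool_rot: [[-0.99, 0.138, -0.0], [0.138, 0.99, -0.0], [0.0, -0.0, -1.0]]
ft_force: [0.9, -0.3, -0.1]
grip_width: 0.0
```

```bash
python3 star.py
python3 - <<'E'
from h import *
c,Q=V('scene');hsv=cv2.cvtColor(c['pixels'],cv2.COLOR_RGB2HSV).astype(int);x,y,z=[Q[...,i] for i in range(3)]
m=(abs(x)<50)&(y<95)&(y>-110)&(z>82)&(z<92)&(hsv[...,1]>40)&(hsv[...,2]>110)&(hsv[...,0]<35)
m=cv2.morphologyEx(m.astype(np.uint8),cv2.MORPH_OPEN,np.ones((3,3)))>0
print(cv2.minAreaRect(Q[m][:,:2].astype(np.float32)),np.median(z[m]))
cv2.imwrite('pics/end.png',cv2.resize(c['pixels'][170:350,230:430],(800,600*180//150*150//180),interpolation=cv2.INTER_CUBIC)[:600,:,::-1])
E
```

```text
[433.77977921 151.83128515 152.45913819] [-131.87997501  208.20336087] [ 0.85688061 -0.3395924  -0.06423516]
scene [0, 0, 0, 0, 12, 19, 0, 0, 0, 0, 0, 0, 15, 25, 0, 0, 0, 0, 0, 0, 1, 0, 0, 0, 2, 2, 4, 3, 0, 1, 1, 5, 3, 6, 2, 0]
top [0, 0, 0, 0, 8, 23, 3, 0, 0, 1, 0, 1, 0, 14, 4, 0, 0, 0, 0, 0, 6, 11, 4, 1, 2, 4, 0, 0, 0, 1, 1, 0, 10, 3, 0, 0]
red top/low [  3.3 163.5 132.7] [  3.3 164.  100.9]
hub [210.1 221.6 233.8]
((0.9319381713867188, -5.1011199951171875), (60.45344543457031, 163.59414672851562), 0.15647467970848083) 86.92897161748681
```

View pics/end.png

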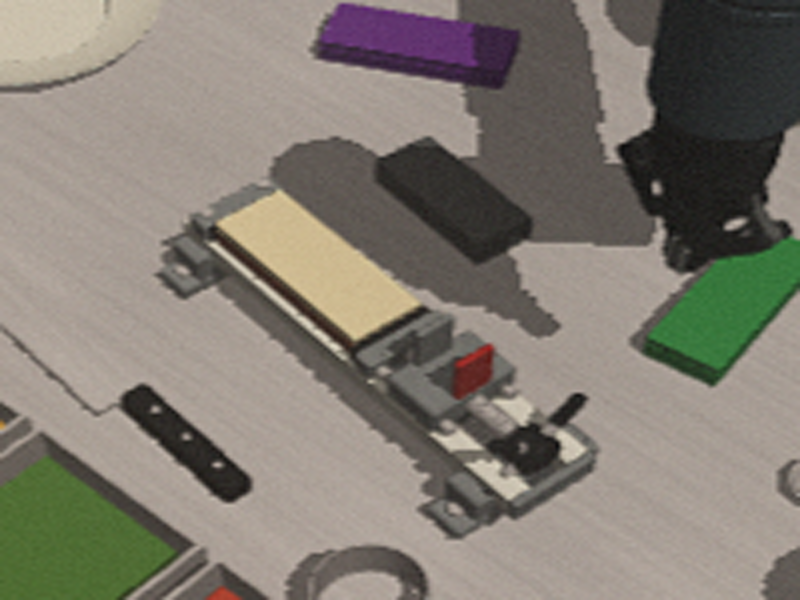

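The final view shows the stone straight (0.16° off the vise axis I fitted) and flat between the jaws. It touches the fixed jaw at (235,205) and the pad at (390,335). The lever is upright at (472,370), the gripper is clear, and the bystanders are where they were. Handing in.

```bash
python3 -c "
from rig import robot
print(robot.job_done(), robot.observe()['t'])"
```

```text
the job is handed in; nothing more can be done
the job is handed in; nothing more can be done
```

The stone is clamped and the job is handed in, at about 37 s of the 72 s allowed. No verdict was reported.

**What I did:** I squeezed the lever to 36 mm and slid the jaw up about 68 mm, until the stone stopped against the fixed jaw. Then I let the lever go and turned the star handle with the closed fingers, in three full strokes and one part stroke.

**Last checks:**
- **Clamping:** the last push read 13 N at a 33 mm arm, about 0.43 N m. That means roughly 120 N of clamping, inside the 40 to 200 N limits. The same spoke position read about 0.20 N m while the screw still turned freely, below the stated 0.24 N m, so the force could be nearer 140 N.
- **Stone:** it lies flat, within 0.2° of the vise axis I fitted, and against both jaws.
- **Lever:** it stands upright. I judged that only from the images and from the screw tightening, because the joint itself could not be read.
- **Surroundings:** the gripper was clear of everything, and in the last picture the bystanders in view looked unmoved.

**What went wrong or disagreed:**
- **Fingertip height:** the camera showed the fingertips about 35 mm higher than the reported TCP implied. I worked from the camera and from contact.
- **First spoke push:** it jammed on the end of a spoke at about 53 N down (59 N in all, limit 120 N). I backed off and swept the spokes in an arc instead.
- **Carriage:** it slid back several mm during the first turns, probably because the half-nut was still on a tooth's crest and then dropped in.

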